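Hang the latch-hook check weight on the pull tester

ROBOT

A 6-joint arm with a two-finger parallel gripper is mounted at the origin on the work surface. World frame = base frame: x ahead of the robot, y to its left, z up, the work surface at z = 0. Lengths are in mm, angles in rad, forces in N, time in s.
With the tool pointing down it reaches from about 275 to 750 mm from the base axis. Payload 10.2 kg.
Tool frame: the origin (TCP) lies midway between the tips of the shut fingers; the grasp point (between the pads) lies 19 mm behind it; z points along the fingers, y is the line along which they close (so a half turn about z gives the same grasp; the last joint's range is limited). The gripper opens to 85 mm and grips with 20 to 120 N. Pads are 22 mm wide; open, the fingers measure 114 mm over their backs; the gripper's body (76 mm by 85 mm) begins 54 mm behind the grasp point. The pads swing forward as they close: fully open they stand 13 mm farther back than shut.
Start: joints at [0.933, 0.313, 1.498, -0, 1.331, -0.223], TCP at [211.591, 480.479, 207.094] pointing down, gripper open.
Joint ranges: [-2.94, 2.94], [-0.97, 2.17], [0.19, 2.56], [-1.23, 4.37], [0.02, 3.11], [-2.88, 2.88]. Speed limits (rad/s): [2.39, 2.39, 3.01, 3.14, 3.14, 3.14].

INTERFACE

Orientations are given as a unit quaternion [w, x, y, z].
In Python, from rig import ctrl gives the robot as it stands.
- The arm moves only by the tool send_rows, never from a script. Its argument "targets" is a list of rows, each an object with "offset": the shift along the world's x, y, z in cm, a list of three; "spin": the turn about the world's z in rad. A call has 1 to 8 rows; each row is the pose to reach, as a shift and turn from the pose commanded when the call began; what a row does not reach only later rows make up. A row lasts 1/12 s, in which the tool goes at most 41.7 mm and 7.16 degrees, less where a joint would pass 70% of its speed; a pose out of reach is approached as far as the arm can. A call with a gripper value outside its range is refused whole. "grip" is the opening, from 0 (shut) to 1 (fully open), set as the call begins (left out, the last holds). The fingers move at their own pace and stop on an object; "squeeze" is the grip in N (left out, the last holds). Time passes only in rows, so rows that repeat a pose let the fingers close. It gives the time, the measured TCP pose, the force, the opening and the grip force at its end, in the units of the state.
- ctrl.sense(): the state, without advancing time (a new reading comes with each control period).
- ctrl.capture(name): name is "scene" or "top"; returns (picture, depth): 480x640x3 uint8, red, green, blue; 480x640 float32, mm along the optical axis (not along the pixel's ray), 0 where there is no reading.
- ctrl.calibration(name): a dict with "fx", "fy", "cx", "cy" (pixels), "view" (4x4, takes a point from world to camera coordinates). Camera axes: x right, y down, z forward; pixel columns grow to the right and rows downward; lengths in mm; the calibration is good to about 2 mm. A picture is of the moment at which its call begins. calibration takes no time and is no camera call.
- ctrl.finish_job(): hands the job in; it is judged then, once.
Trained networks look in the newest picture that a camera, given by its name, has taken for a name from the list of things; names that differ only in an ending like _2 or _b are one class to them, and where a whole thing is asked for, a point or a joint stands for the part that bears it (a point fixed in the world has none). Each returns a list of dicts, best first, with "conf" (0 to 1); they miss things now and then, are a little off and sometimes report something else, mostly with a low value. They report only what shows in the picture. A call takes as long as a camera call. They do not tell look-alikes from the thing itself.
- ctrl.search_frame(camera, query): "box" ([left, top, right, bottom] in pixels, round what is visible of it).
- ctrl.place_of(camera, query): "uv" ([column, row] in pixels: a listed point, or the origin of a listed thing).
The state is a dict: "time_s": time; "joints": joint angles; "dq": joint speeds; "tau": joint torques, N m; "eef_pos": TCP position; "ee_rot": TCP orientation; "force": force on the tool from outside, world axes, zero at the start; "wrist_torque": the same for the moment, N m; "grip_width": opening from 0.0 (shut) to 1.0 (fully open); "grip_force": force on a finger pad.
Only numpy, scipy, OpenCV 4.12 (cv2) and the standard library are available. Lean on these libraries where they do the work, as an engineer would, in place of code of your own. Each camera call takes 0.05 s, during which the arm holds its last target. There are 200 camera calls.

TASK

Hang the check weight on the pull tester's load pin: push the mouth of its hook onto the pin until the pin is right up in the bow and the sprung safety latch has snapped shut behind it. Then lift it gently until you feel the pin bear on the inside of the shut latch, to prove that the latch holds, and lower it again so that it hangs freely from the pin. Never put more than 25 N on the tester's pin or 15 N on the light latch, and leave the other things on the bench where they are.

Things in the scene. Friction and masses are not known exactly. Their poses are not given: they have to be found in the camera images.
- weight_tab (a point): Grasping point in the finger tab on top of the check weight (the only weight with a hook), on its centre line, 167 mm above its underside. The tab is 20 mm wide along x, 14 mm thick along y and stands 144 to 184 mm above the underside. Axes: z up; y across the flat hook, as the pin will lie in it; x to the side of the hook's open mouth. It starts upright on the bench
- hook_seat (a point): Where the pin's axis lies when the hook is fully home on it: on the weight's centre line, 124 mm above the underside, axes as weight_tab. The tip ends in a nose 50 mm below this point; the mouth between nose and back is x = -12 to +10 mm. From 50 to 86 mm below this point the +x side is open: there the pin can pass in sideways under the nose, then go straight up through mouth and latch into the bow
- latch (a joint): Angle of the hook's sprung safety latch, rad: 0 shut (level across the mouth), up to 1.45 swung upward into the hook, the only way it opens. From below, the pin must press on it with 5 to 11 N, more than the weight's own weight, before it yields; it snaps shut below the pin in the last 2 to 6 mm before the pin is fully home
- pin_line (a point): Nominal middle of the pull tester's load pin, 175 mm above the bench. The level steel pin runs along x, 12 mm thick, free for 62 mm between an 18 mm collar (x = +31 mm) and a 28 mm end disc (x = -31 mm) too large for the hook, which may sit anywhere between. The arm is clamped at a height set by hand: the pin lies up to 8 mm above or below this point, how far is not measured. z up
- tester: The pull tester, origin at the centre of its underside, x axis as the pin, pointing into the cabinet. Cream cabinet 180 x 220 mm, 195 mm high, two low clamps at the back of its roof; its face is 80 mm from pin_line, the square load arm runs from there to the pin's collar. The arm is sprung: the pin gives 1 mm for 25 N, up or down. It must never feel more than 25 N
- check_weight: The check weight, 0.36 to 0.49 kg, 184 mm tall: a steel disc 48 mm across, 28 mm high, with a flat aluminium hook (14 mm thick, 54 mm wide) on it. Origin at the centre of its underside, axes as weight_tab. The hook is an upside-down J: its back (inner face at x = -12 mm) rises on the -x side to the bow (inner radius 12 mm), from which the tip (inner face at x = +12 mm) hangs on the +x side
- latch_plate: The latch: a steel plate 28 mm long, 10 mm wide, 4 mm thick, reaching from the hook's back to its tip. Origin on its hinge, in the hook's back, 33 mm below and 16 mm to the -x side of hook_seat; x along the plate to the tip. With the latch shut and the pin in the hook, lifting the weight 25 mm from fully home brings the pin to bear on the plate's upper face. It may be loaded with 15 N at most
- weight_big: A plain check weight without a hook, 56 mm across, 72 mm tall with its knob; leave alone. Origin at its underside
- weight_small: A plain check weight without a hook, 42 mm across, 58 mm tall with its knob; leave alone. Origin at its underside
- tape_roll: A roll of tape lying flat, 100 mm across, 24 mm high; leave alone. Origin at its underside
- wash_bottle: A white plastic bottle, 60 mm across, 150 mm tall; leave alone. Origin at its underside
- tissue_box: A paper tissue box, 115 x 230 x 65 mm; leave alone. Origin at its underside
- caliper: A caliper lying flat, 200 mm long, 12 mm high; leave alone. Origin at its underside
Not all that is in view belongs to the job. What is shaped like the check_weight but red or yellow is not meant.

How it is judged (in metres and radians):
On the way, in this order (a step that is already met when the one before it is completed fails the run):
1. the pin is up in the bow of the hook and the latch has shut behind it (x of hook_seat in the frame of pin_line between -0.034 and 0.034 m and y of hook_seat in the frame of pin_line between -0.013 and 0.013 m and z of hook_seat in the frame of pin_line between -0.015 and 0.014 m and value of joint latch below 0.15 rad), for 0.2 s.
2. the weight is lifted until the pin bears on the inside of the shut latch with at least 2 N (contact force between latch_plate and tester above 2 N and z of hook_seat in the frame of pin_line between 0.012 and 0.036 m and value of joint latch below 0.15 rad), for 0.2 s.
At the end, for the whole second after the job is handed in: The check weight hangs from the load pin, clear of the bench, plumb within 0.15 rad and at rest (under 30 mm/s): the pin is up in the bow (hook_seat within 12 mm of pin_line in height, 13 mm across and 34 mm along the pin), the latch is shut (under 0.15 rad) below it and the pin carries the weight (x of hook_seat in the frame of pin_line between -0.034 and 0.034 m and y of hook_seat in the frame of pin_line between -0.013 and 0.013 m and z of hook_seat in the frame of pin_line between -0.012 and 0.012 m and value of joint latch below 0.15 rad and contact force between check_weight and tester above 2.5 N and angle between check_weight's own z axis and vertical below 0.15 rad and height (world z) of check_weight above 0.03 m and linear speed of check_weight below 0.03 m/s); the robot touches nothing.
It fails at once if the weight or its hook loads the tester with more than 25 N (contact force between check_weight and tester above 25 N).
It fails at once if the pin presses on the latch, from either side, with more than 15 N (contact force between latch_plate and tester above 15 N).
It fails at once if another thing on the bench is moved by more than 15 mm (distance of any of weight_big, weight_small, tape_roll, wash_bottle, tissue_box, caliper from where it was at the start of the episode above 0.015 m).
It also fails if it takes over 69 s, if anything falls off the work surface, if the arm or the gripper's body presses on something with over 40 N, if the wrist force passes 120 N, or if a joint passes its speed limit or range.

## Working session

There is one attempt and no reset: what is moved stays moved. The work goes in short steps, Python scripts to look and compute and a tool call to move; the robot and the scene stay as the last step left them, time stands still between calls to the robot, and variables do not carry over. Pictures are saved under pics/ and viewed, at most 10 in all, crops included, and the job is handed in when it is done.

Besides the shell and the picture viewer there is one more tool, called after "Call:" by a JSON object that holds its "fn" and its "kwargs", one argument or row to a line. send_rows: Moves the arm, as the interface text tells. Its arguments: {"type":"object","properties":{"targets":{"type":"array"},"grip":{"type":"number"},"squeeze":{"type":"number"}},"required":["targets"]}

```bash
mkdir -p pics; cat > h.py <<'E'
import numpy as np,cv2
from rig import ctrl
def px2w(cam,u,v,z=None,depth=None):
    c=ctrl.calibration(cam);V=np.array(c["view"]);R=V[:3,:3];t=V[:3,3]
    r=np.array([(u-c["cx"])/c["fx"],(v-c["cy"])/c["fy"],1.0])
    o=-R.T@t;d=R.T@r
    s=depth if depth is not None else (z-o[2])/d[2]
    return o+s*d
def w2px(cam,p):
    c=ctrl.calibration(cam);V=np.array(c["view"]);q=V[:3,:3]@np.array(p)+V[:3,3]
    return np.array([c["fx"]*q[0]/q[2]+c["cx"],c["fy"]*q[1]/q[2]+c["cy"]])
def cloud(cam,depth):
    c=ctrl.calibration(cam);V=np.array(c["view"]);R=V[:3,:3];t=V[:3,3]
    v,u=np.mgrid[:480,:640]
    P=np.stack([(u-c["cx"])/c["fx"]*depth,(v-c["cy"])/c["fy"]*depth,depth],-1)
    return (P-t)@R
E
python3 - <<'E'
from h import *
for n in("scene","top"):
    im,d=ctrl.capture(n);cv2.imwrite(f"pics/{n}0.png",im[:,:,::-1]);np.save(f"{n}0.npy",d)
    c=ctrl.calibration(n);V=np.array(c["view"]);print(n,c["fx"],(-V[:3,:3].T@V[:3,3]).round(),V[2,:3].round(2))
    for q in("check_weight","weight_tab","hook_seat","pin_line","tester","latch_plate"):
        print(q,[(np.round(x["uv"]).tolist(),round(x["conf"],2)) for x in ctrl.place_of(n,q)])
print(ctrl.sense())
E
```

```text
scene 526.8709109456507 [ 959.  645. 1003.] [-0.37 -0.5  -0.79]
check_weight [([398.0, 252.0], 0.84), ([362.0, 269.0], 0.77), ([435.0, 279.0], 0.76), ([372.0, 234.0], 0.68), ([414.0, 395.0], 0.53)]
weight_tab [([410.0, 204.0], 0.92), ([450.0, 234.0], 0.87), ([370.0, 224.0], 0.74)]
hook_seat [([403.0, 219.0], 0.83), ([446.0, 248.0], 0.76), ([370.0, 233.0], 0.67), ([371.0, 224.0], 0.62)]
pin_line [([171.0, 209.0], 0.86)]
tester []
latch_plate [([435.0, 258.0], 0.49), ([406.0, 235.0], 0.39), ([375.0, 240.0], 0.37)]
top 532.9602018543926 [ 347.   97. 1286.] [ 0.16 -0.01 -0.99]
check_weight [([241.0, 327.0], 0.66), ([288.0, 319.0], 0.65), ([290.0, 280.0], 0.63)]
weight_tab [([233.0, 329.0], 0.92), ([279.0, 318.0], 0.87), ([290.0, 273.0], 0.72)]
hook_seat [([291.0, 276.0], 0.85), ([230.0, 326.0], 0.7), ([283.0, 319.0], 0.63)]
pin_line [([408.0, 122.0], 0.81)]
tester [([172.0, 234.0], 0.61)]
latch_plate [([240.0, 326.0], 0.42)]
{'time_s': 0.7, 'joints': array([ 9.32613678e-01,  3.12874874e-01,  1.49771679e+00,  2.50560634e-05,
        1.33099465e+00, -2.23417407e-01]), 'dq': array([-0.00327186,  0.00011119,  0.00114747, -0.0015274 , -0.00172097,
       -0.00042961]), 'tau': array([-9.30414171e-04, -4.12130034e+01, -2.59857345e+01, -3.59863943e-04,
        7.44568988e-04,  4.87604018e-05]), 'eef_pos': array([211.57610902, 480.48142155, 207.10071078]), 'ee_rot': array([-9.73548079e-06,  2.05902223e-01,  9.78572570e-01,  7.95881418e-06]), 'force': array([ 0.41659681,  0.18590286, -0.38012254]), 'wrist_torque': array([ 0.00221164, -0.01757256, -0.00691169]), 'grip_force': 0.0, 'grip_width': 0.999604819718251}
```

View pics/scene0.png

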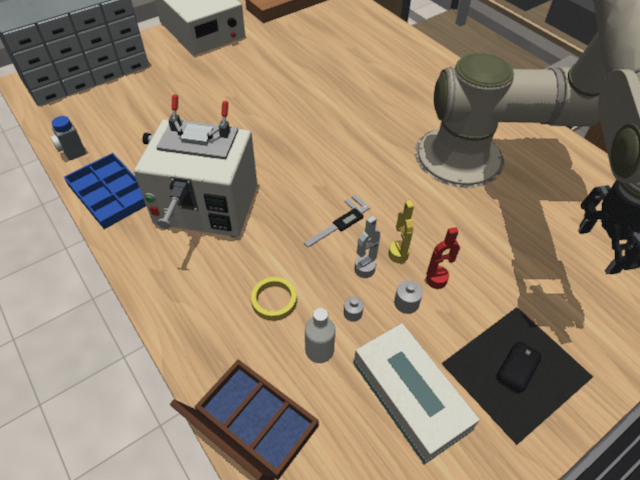

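View pics/top0.png

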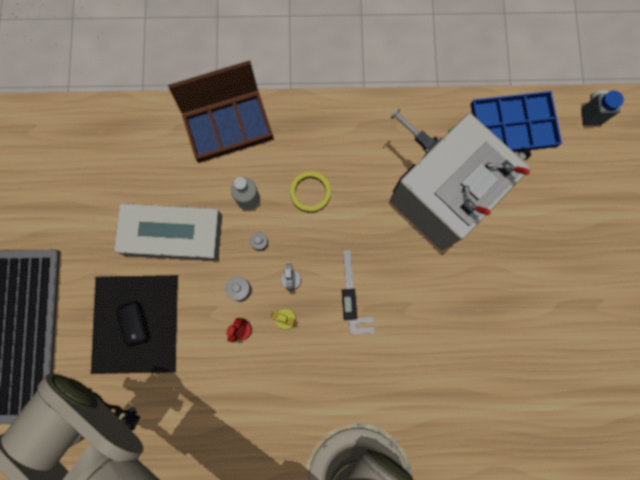

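Scene view: three hooked weights. The grey one is at scene (366,265), top (290,278); the yellow one is at (402,250) and the red at (440,275). The grey one fits, since it is steel/aluminium and the red and yellow are excluded. The pin is at scene (171,209), top (405,122). I'll confirm with an enlarged crop and measure with depth.

```bash
python3 - <<'E'
from h import *
im=cv2.imread("pics/scene0.png");it=cv2.imread("pics/top0.png")
a=cv2.resize(im[200:290,330:430],(600,540)[::1],interpolation=cv2.INTER_CUBIC)[:, :]
a=cv2.resize(im[205:285,335:415],(400,400),interpolation=cv2.INTER_CUBIC)
b=cv2.resize(im[155:275,135:255],(400,400),interpolation=cv2.INTER_CUBIC)
cv2.imwrite("pics/crop1.png",np.hstack([a,b]))
np.set_printoptions(suppress=True,precision=1)
for n,ctr in(("scene",(368,245)),("top",(290,277))):
    P=cloud(n,np.load(n+"0.npy"));
    g=px2w(n,*ctr,z=60);print(n,"seed",g)
    m=(np.hypot(P[...,0]-g[0],P[...,1]-g[1])<60)&(P[...,2]>8)&(P[...,2]<200)
    # nearby
    for lo,hi in((8,30),(32,60),(60,100),(100,140),(146,190)):
        Q=P[m&(P[...,2]>lo)&(P[...,2]<hi)]
        if len(Q)<3: continue
        q=Q[:,:2];w,v=np.linalg.eigh(np.cov(q.T));print(lo,hi,len(Q),Q.mean(0),Q.min(0),Q.max(0),np.sqrt(w),np.degrees(np.arctan2(v[1,1],v[0,1])))
    # tester: roof
    t=px2w(n,*((171,209) if n=="scene" else (408,122)),z=175);print("pin",t)
    m=(np.hypot(P[...,0]-t[0],P[...,1]-t[1])<330)&(P[...,2]>188)&(P[...,2]<202)
    Q=P[m][:,:2].astype(np.float32);print("roof",len(Q),cv2.minAreaRect(Q))
    m=(np.hypot(P[...,0]-t[0],P[...,1]-t[1])<50)&(P[...,2]>150)&(P[...,2]<205)
    Q=P[m];print("pinpts",len(Q),Q.mean(0)); c=np.cov(Q[:,:2].T);w,v=np.linalg.eigh(c);print(v[:,1],np.degrees(np.arctan2(v[1,1],v[0,1])))
E
```

```text
scene seed [435.5 130.8  60. ]
8 30 265 [452.4 156.4  23.5] [378.7 126.9   8.1] [480.2 174.3  30. ] [12.5 27.6] 178.96997154807366
32 60 137 [448.4 151.4  41.8] [378.3 128.9  32. ] [476.2 169.2  60. ] [ 5.2 14.7] 178.44093965616008
60 100 180 [451.9 152.3  86.4] [427.  139.3  60.2] [482.  158.5  99. ] [ 4.7 16.7] 179.25812599292848
100 140 224 [460.4 152.7 122.2] [426.4 141.8 100.1] [482.3 158.1 140. ] [ 4.1 18.4] 176.6320022490604
146 190 171 [457.7 152.2 170. ] [444.7 141.4 146. ] [466.7 158.  189. ] [4.1 6.3] 166.98736411149167
pin [ 774.6 -117.4  175. ]
roof 3512 ((698.1802978515625, -189.75927734375), (295.94427490234375, 220.8893280029297), 44.39788055419922)
pinpts 388 [ 772.7 -117.4  179.3]
[-0.7 -0.7] -137.46251190267176
top seed [458.9 145.8  60. ]
8 30 142 [454.  142.1  26. ] [433.4 121.8   8.3] [478.8 168.6  29.9] [11.1 15.2] 91.17723392918738
32 60 17 [450.1 140.8  38.3] [427.6 123.4  32. ] [468.  165.7  47.7] [ 8.4 16.7] 172.8078025864191
60 100 18 [438.6 140.3  86.1] [427.8 137.7  67.7] [469.  149.8  96.3] [ 3.4 12.9] 173.26149060776942
100 140 91 [450.8 144.6 129.6] [427.7 138.4 104.9] [482.4 152.  140. ] [ 4.3 20.4] 179.47509093820497
146 190 73 [454.2 145.1 180.1] [445.6 138.7 150. ] [464.8 151.3 188.5] [4.  6.2] -176.0962689822903
pin [ 784.4 -121.3  175. ]
roof 4998 ((698.9496459960938, -195.60638427734375), (293.87066650390625, 221.9378662109375), 43.87136459350586)
pinpts 288 [ 773.2 -121.6  179.4]
[-0.7 -0.7] -135.9251779490314
```

View pics/crop1.png

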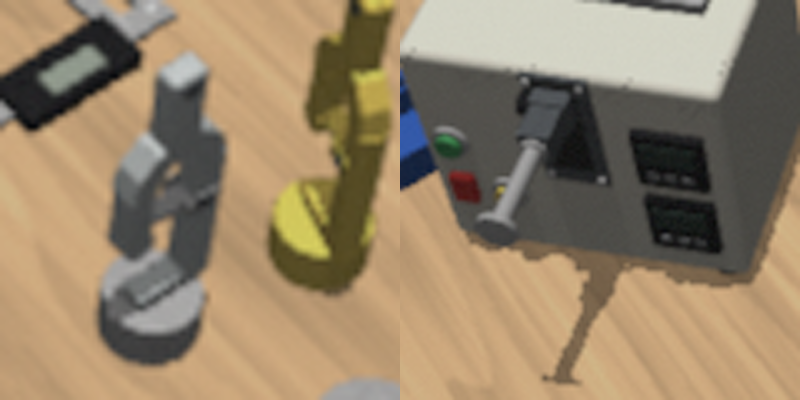

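Crop: the grey hook's tip and open mouth are on the left in the scene view (about (362,245)), i.e. on the world +x side. The latch is shut and the weight is upright. The right half shows the pin with its end disc at (165,223) and its collar at (176,198). I'll refine the tab and the pin line.

```bash
python3 - <<'E'
from h import *
np.set_printoptions(suppress=True,precision=1)
for n in("scene","top"):
    P=cloud(n,np.load(n+"0.npy"))
    m=(np.hypot(P[...,0]-455,P[...,1]-148)<40)
    for lo,hi in((179,192),(118,142)):
        Q=P[m&(P[...,2]>lo)&(P[...,2]<hi)];print(n,lo,len(Q),Q.mean(0),np.median(Q,0),cv2.minAreaRect(Q[:,:2].astype(np.float32)))
    # cabinet roof only
    Q=P[(np.hypot(P[...,0]-660,P[...,1]+235)<220)&(P[...,2]>190)&(P[...,2]<201)][:,:2]
    a=np.radians(44.5);e=np.array([np.cos(a),np.sin(a)]);f=np.array([-e[1],e[0]])
    print("roof z-plane along/across pct",np.percentile(Q@e,[0.5,1,50,99,99.5]),np.percentile(Q@f,[.5,1,50,99,99.5]))
    # pin profile
    B=np.array([778,-119.]);D=P[...,:2]-B;s=D@e;l=D@f
    for s0 in range(-85,60,6):
        k=(s>=s0)&(s<s0+6)&(abs(l)<25)&(P[...,2]>150)&(P[...,2]<215)
        if k.sum()>2: print(s0,k.sum(),"lat min/med/max",l[k].min().round(1),np.median(l[k]).round(1),l[k].max().round(1),"z max/med",P[k][:,2].max().round(1),np.median(P[k][:,2]).round(1))
for n,uvs in(("top",[(408,122),(396,114)]),("scene",[(171,209)])):
    for u in uvs: print(n,u,px2w(n,*u,z=175))
E
```

```text
scene 179 63 [455.7 150.7 183.9] [455.9 151.2 183.8] ((455.69140625, 149.7563018798828), (16.91122055053711, 19.670883178710938), 81.62938690185547)
scene 118 155 [461.9 152.6 131.7] [468.4 154.7 133.2] ((456.02020263671875, 149.78036499023438), (52.57243347167969, 16.217741012573242), 0.48036783933639526)
roof z-plane along/across pct [222.3 224.6 351.  400.  402. ] [-733.4 -732.4 -614.7 -516.4 -515.8]
-85 60 lat min/med/max -24.9 -0.5 24.5 z max/med 199.2 195.3
-79 66 lat min/med/max -25.0 -1.2 24.8 z max/med 199.4 192.5
-73 132 lat min/med/max -18.8 12.5 24.9 z max/med 200.3 187.5
-67 49 lat min/med/max -19.2 4.1 17.1 z max/med 190.0 183.8
-61 54 lat min/med/max -19.3 6.0 17.1 z max/med 190.6 185.3
-55 32 lat min/med/max -5.5 8.0 15.4 z max/med 188.3 185.0
-49 32 lat min/med/max -7.7 11.4 15.6 z max/med 188.0 184.4
-43 29 lat min/med/max -7.0 6.6 14.6 z max/med 187.7 184.8
-37 45 lat min/med/max -7.8 8.2 14.4 z max/med 188.3 183.6
-31 37 lat min/med/max -6.9 6.8 13.9 z max/med 189.0 180.0
-25 13 lat min/med/max 1.1 6.0 9.2 z max/med 187.5 179.4
-19 16 lat min/med/max -1.4 5.4 10.1
[... 1587 characters left out ...]
 180.4 179.0
-19 16 lat min/med/max -3.8 2.7 7.2 z max/med 181.8 177.9
-13 13 lat min/med/max -5.8 1.4 6.2 z max/med 182.5 177.8
-7 16 lat min/med/max -5.2 1.7 5.6 z max/med 181.6 177.9
-1 15 lat min/med/max -5.8 0.2 5.7 z max/med 181.6 176.6
5 16 lat min/med/max -5.8 0.8 6.7 z max/med 181.5 177.8
11 16 lat min/med/max -6.6 1.5 5.2 z max/med 181.8 177.5
17 13 lat min/med/max -4.4 1.5 5.3 z max/med 180.5 178.9
23 16 lat min/med/max -5.9 1.0 5.8 z max/med 182.7 176.1
29 31 lat min/med/max -10.7 2.1 12.4 z max/med 188.8 178.5
35 22 lat min/med/max -11.9 2.5 12.2 z max/med 189.1 184.0
top (408, 122) [ 784.4 -121.3  175. ]
top (396, 114) [803.3 -95.7 175. ]
scene (171, 209) [ 774.6 -117.4  175. ]
```

Tab centre is about (455.5, 147.3), hook x axis along world +x, both matching the given sizes. Pin line is about (780, -115), axis at 44.5° and about 175 high. Moving above the tab.

Call:
{"fn": "send_rows", "kwargs": {
  "targets": [
    {"offset": [6,-8,2],"spin": 0.1},
    {"offset": [24.4,-33.3,2],"spin": 0.37},
    {"offset": [24.4,-33.3,2],"spin": 0.37},
    {"offset": [24.4,-33.3,2],"spin": 0.37},
    {"offset": [24.4,-33.3,2],"spin": 0.37},
    {"offset": [24.4,-33.3,2],"spin": 0.37},
    {"offset": [24.4,-33.3,2],"spin": 0.37},
    {"offset": [24.4,-33.3,2],"spin": 0.37}
  ],
  "grip": 0.6
}}

```text
time_s: 1.37
eef_pos: [402.6, 219.5, 224.5]
ee_rot: [0.0, 0.022, 1.0, 0.0]
force: [0.2, 1.0, 0.0]
grip_width: 0.604
grip_force: 0.0
```

Call:
{"fn": "send_rows", "kwargs": {
  "targets": [
    {"offset": [0,0,0],"spin": 0},
    {"offset": [0,0,0],"spin": 0}
  ]
}}

```text
time_s: 1.53
eef_pos: [402.7, 219.9, 224.2]
ee_rot: [-0.0, 0.024, 1.0, 0.0]
force: [0.1, 0.4, -0.6]
grip_width: 0.604
grip_force: 0.0
```

Call:
{"fn": "send_rows", "kwargs": {
  "targets": [
    {"offset": [5.28,-7.26,0],"spin": 0.048},
    {"offset": [5.28,-7.26,0],"spin": 0.048},
    {"offset": [5.28,-7.26,0],"spin": 0.048},
    {"offset": [5.28,-7.26,0],"spin": 0.048}
  ]
}}

```text
time_s: 1.87
eef_pos: [455.0, 148.3, 223.9]
ee_rot: [-0.0, -0.001, 1.0, 0.0]
force: [0.1, 0.2, -0.8]
grip_width: 0.601
grip_force: 0.0
```

```bash
python3 - <<'E'
from h import *
s=ctrl.sense();print(s["eef_pos"],s["ee_rot"],s["joints"])
a,d1=ctrl.capture("scene");b,d2=ctrl.capture("top")
u,v=map(int,w2px("scene",[455,148,190]));
A=cv2.resize(a[v-55:v+65,u-60:u+60],(400,400),interpolation=2)
u,v=map(int,w2px("top",[455,148,190]));
B=cv2.resize(b[v-60:v+60,u-60:u+60],(400,400),interpolation=2)
cv2.imwrite("pics/near1.png",np.hstack([A,B])[:,:,::-1])
E
```

```text
[454.99973138 148.32319316 223.94299241] [-2.32202278e-04 -8.29768628e-04  9.99999628e-01  3.70954876e-05] [ 6.95829020e-02  1.97396094e-01  1.60244782e+00  1.08748689e-04
  1.34220695e+00 -1.50289763e+00]
```

View pics/near1.png

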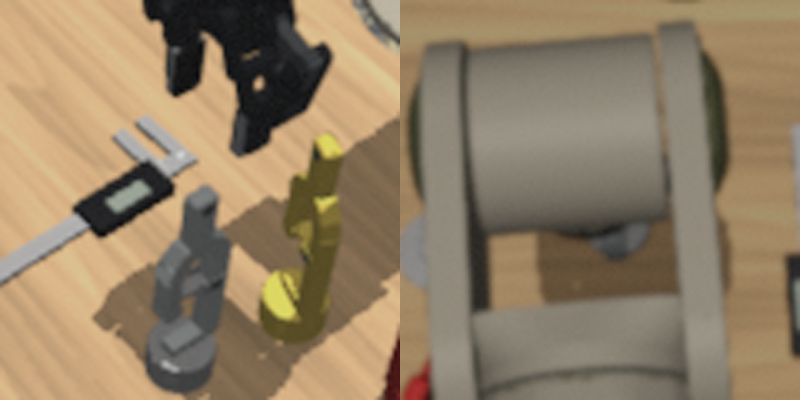

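Both are visible in the scene half: the tab at crop (200,195), the fingertips at (180,90) and (240,150). I'll check the alignment with depth.

```bash
python3 - <<'E'
from h import *
np.set_printoptions(suppress=True,precision=1)
a,d=ctrl.capture("scene");P=cloud("scene",d)
print(w2px("scene",[455,148,224]),w2px("scene",[455,148,184]),"crop origin",w2px("scene",[455,148,190])-[60,55])
m=(np.hypot(P[...,0]-455,P[...,1]-148)<75)
for lo,hi in((215,228),(228,236),(236,244),(244,252)):
    Q=P[m&(P[...,2]>lo)&(P[...,2]<hi)]
    for s in(-1,1):
        q=Q[(Q[:,1]-148)*s>0]
        if len(q):print(lo,s,len(q),q.min(0),q.max(0),q.mean(0))
Q=P[m&(P[...,2]>179)&(P[...,2]<192)];print("tab",Q.mean(0),Q.min(0),Q.max(0))
E
```

```text
[373.  204.8] [371.1 217.9] crop origin [311.4 161. ]
244 -1 1 [447.8 123.  252. ] [447.8 123.  252. ] [447.8 123.  252. ]
tab [456.3 150.6 183.9] [444.6 142.5 179.1] [465.9 157.2 188.7]
```

```bash
python3 - <<'E'
from h import *
np.set_printoptions(suppress=True,precision=1)
a,d=ctrl.capture("scene");P=cloud("scene",d)
for u,v in((383,205),(381,200),(384,195),(366,186),(365,180),(390,190)): print(u,v,P[v-1:v+2,u-1:u+2].reshape(-1,3)[[0,4,8]].tolist(),a[v,u])
E
```

```text
383 205 [[462.3702243137416, 178.7014811492226, 259.1102721053451], [461.8991075838262, 181.21576357117738, 258.2645460671308], [460.39646327071176, 182.77159387574503, 255.8727341347381]] [65 66 67]
381 200 [[285.79997981731225, 3.3077970062940842, 4.90968858849986], [283.25341693386474, 4.9038248459628795, 0.9294540679069629], [462.6045669899676, 177.70825353255728, 266.8068152396874]] [169 138 104]
384 195 [[460.84514834142243, 175.779795483723, 283.3125320053223], [462.5689395131464, 180.29846016249803, 285.63166896318864], [460.9501367435882, 181.68064282232137, 283.11951556247845]] [61 62 63]
366 186 [[460.32060121539564, 124.4405937159114, 263.51924864243097], [459.365177451715, 126.54744750546489, 261.94824811849054], [453.2038241416496, 123.28873843173429, 252.651560520348]] [20 21 20]
365 180 [[461.11350960268476, 120.5884770207861, 277.2799901154116], [461.30851684263763, 123.86937714946016, 277.3949667883171], [458.3007024410362, 123.80603304893697, 272.8384020746242]] [19 18 21]
390 190 [[459.36279389601145, 187.16779884045374, 305.6822694320925], [456.9901370934761, 187.82946140144583, 302.1683996308323], [460.1274796040898, 193.4959046504273, 306.3499686391697]] [29 31 30]
```

Call:
{"fn": "send_rows", "kwargs": {
  "targets": [
    {"offset": [0,0,-3],"spin": 0},
    {"offset": [0,0,-5],"spin": 0},
    {"offset": [0,0,-6.5],"spin": 0},
    {"offset": [0,0,-7.5],"spin": 0},
    {"offset": [0,0,-7.5],"spin": 0},
    {"offset": [0,0,-7.5],"spin": 0}
  ]
}}

```text
time_s: 2.57
eef_pos: [454.5, 149.4, 149.6]
ee_rot: [0.0, -0.002, 1.0, 0.0]
force: [1.1, 0.4, 1.4]
grip_width: 0.6
grip_force: 0.0
```

```bash
python3 - <<'E'
from h import *
s=ctrl.sense();print(s["eef_pos"],s["force"],s["joints"])
a,d1=ctrl.capture("scene")
u,v=map(int,w2px("scene",[455,148,170]));
A=cv2.resize(a[v-45:v+45,u-45:u+45],(500,500),interpolation=2)
cv2.imwrite("pics/near2.png",A[:,:,::-1])
E
```

```text
[454.47553491 149.35186978 149.64974973] [1.08914251 0.35153803 1.43494408] [ 7.18915708e-02  2.66729452e-01  1.71783865e+00  8.30769002e-05
  1.15677280e+00 -1.50314522e+00]
```

View pics/near2.png

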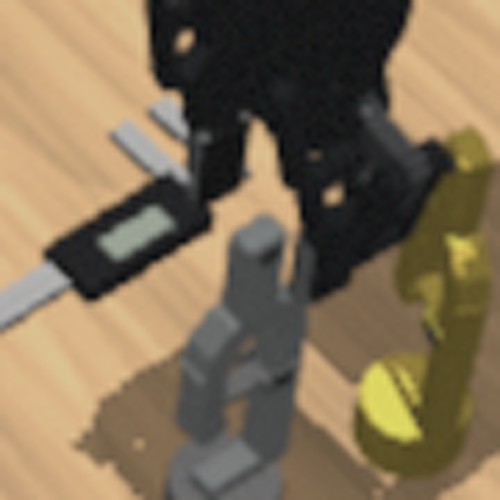

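The tab top is at crop (255,235) and the fingertips at (215,205) and (315,300), so the tips look higher or farther back than expected. Measuring with depth.

```bash
python3 - <<'E'
from h import *
np.set_printoptions(suppress=True,precision=1)
a,d=ctrl.capture("scene");P=cloud("scene",d)
o=np.array(w2px("scene",[455,148,170])).astype(int)-45
dark=(a.max(2)<75)
m=dark&(abs(P[...,0]-455)<40)&(abs(P[...,1]-150)<75)&(P[...,2]>140)
for lo in range(140,240,6):
    k=m&(P[...,2]>=lo)&(P[...,2]<lo+6)
    for s in(-1,1):
        q=P[k&((P[...,1]-150)*s>0)]
        if len(q)>2: print(lo,s,len(q),np.percentile(q,5,axis=0),np.percentile(q,95,axis=0))
E
```

```text
140 1 4 [448.3 155.  140.4] [458.4 155.7 145.2]
146 1 5 [451.1 152.6 148.2] [462.9 156.2 151.6]
152 1 3 [450.7 154.1 153.5] [456.7 157.2 155.8]
170 1 7 [451.1 155.2 170.7] [458.  156.9 175.2]
176 -1 7 [448.4 122.4 179.3] [461.2 124.6 181.7]
176 1 10 [452.4 155.5 177. ] [462.  182.2 181.5]
182 -1 13 [448.5 119.2 183.5] [463.8 124.9 187.7]
182 1 12 [456.8 156.9 182.8] [464.8 182.5 187.8]
188 -1 20 [446.9 118.5 189.5] [463.9 125.  193.4]
188 1 15 [448.9 179.2 189. ] [463.7 189.2 193.9]
194 -1 18 [444.5 113.  194.4] [464.7 124.9 199.6]
194 1 20 [448.5 178.3 195.1] [464.6 189.9 199.5]
200 -1 23 [446.  111.5 200.5] [463.2 125.4 205.4]
200 1 20 [454.5 176.8 200.5] [463.4 190.1 205.4]
206 -1 17 [448.  117.7 207.6] [464.1 125.3 211.7]
206 1 16 [455.9 179.3 206.1] [463.6 189.6 211.9]
212 -1 21 [445.5 119.  212.4] [463.8 125.2 217.5]
212 1 7 [458.1 178.6 212.9] [463.8 189.4 215.7]
218 -1 26 [449.3 104.6 218.7] [465.9 125.4 223.6]
218 1 12 [459.5 178.9 219.5] [466.1 191.5 223.8]
224 -1 22 [452.3  99.3 224.5] [465.1 123.6 229.7]
224 1 40 [444.6 175.9 224.8] [465.1 206.2 229.8]
230 -1 44 [445.7  93.7 230.9] [465.8 124.1 235.6]
230 1 57 [444.6 178.1 230.4] [465.3 207.7 235.3]
236 -1 25 [445.   91.5 236.2] [466.8 128.4 241.1]
236 1 32 [443.7 177.9 236.1] [465.8 209.5 241.7]
```

Fingers are centred in x and y, but their tips are at z≈177, about 20 mm higher than wanted after allowing for the swing. Lowering 20 mm, then gripping.

Call:
{"fn": "send_rows", "kwargs": {
  "targets": [
    {"offset": [0.1,-0.15,-1.0],"spin": 0},
    {"offset": [0.1,-0.15,-2.0],"spin": 0},
    {"offset": [0.1,-0.15,-2.0],"spin": 0}
  ]
}}

```text
time_s: 2.92
eef_pos: [454.6, 147.0, 127.2]
ee_rot: [-0.002, -0.001, 1.0, -0.0]
force: [-0.5, 0.3, -0.5]
grip_width: 0.599
grip_force: 0.0
```

Call:
{"fn": "send_rows", "kwargs": {
  "targets": [
    {"offset": [0,0,0],"spin": 0},
    {"offset": [0,0,0],"spin": 0},
    {"offset": [0,0,0],"spin": 0},
    {"offset": [0,0,0],"spin": 0},
    {"offset": [0,0,0],"spin": 0},
    {"offset": [0,0,0],"spin": 0}
  ],
  "grip": 0,
  "squeeze": 60
}}

```text
time_s: 3.42
eef_pos: [455.9, 147.3, 129.6]
ee_rot: [0.0, -0.002, 1.0, 0.0]
force: [-0.4, 0.6, 2.1]
grip_width: 0.156
grip_force: 59.2
```

```bash
python3 - <<'E'
from h import *
np.set_printoptions(suppress=True,precision=1)
a,d=ctrl.capture("scene");P=cloud("scene",d)
m=(a.max(2)<75)&(abs(P[...,0]-455)<40)&(abs(P[...,1]-150)<60)&(P[...,2]>120)
for lo in range(126,190,6):
    k=m&(P[...,2]>=lo)&(P[...,2]<lo+6)
    for s in(-1,1):
        q=P[k&((P[...,1]-150)*s>0)]
        if len(q)>2: print(lo,s,len(q),np.percentile(q,5,axis=0),np.percentile(q,95,axis=0))
E
```

```text
126 1 10 [435.  153.9 127. ] [471.9 156.8 131.8]
132 1 11 [439.  153.6 132.5] [470.1 156.5 137.7]
138 1 9 [440.9 153.6 138.7] [458.1 156.2 142.9]
144 1 5 [459.  151.8 144.5] [463.8 155.6 148.8]
150 1 3 [459.7 153.3 153. ] [463.9 159.8 154.9]
156 -1 5 [461.9 136.7 158.6] [465.2 143.3 161.1]
156 1 6 [462.6 153.3 157.1] [465.2 162.5 161.5]
162 -1 5 [459.3 129.2 162.7] [464.9 139.6 166.2]
162 1 20 [454.  152.5 162.6] [464.7 167.4 167.7]
168 -1 10 [460.9 130.9 168.1] [465.5 146.3 173.7]
168 1 23 [449.6 151.5 168.6] [465.8 168.8 173.6]
174 -1 9 [460.8 129.5 174.3] [466.  147.9 179.6]
174 1 18 [454.8 156.2 174.6] [465.1 168.8 179.5]
180 -1 13 [454.1 129.9 181. ] [465.4 141.9 186. ]
180 1 16 [455.4 154.4 181.3] [464.5 168.2 185. ]
186 -1 12 [453.6 137.1 186.6] [465.5 142.  191.7]
186 1 11 [458.9 155.  186.7] [466.1 167.2 191.2]
```

Grip is firm (0.156 × 85 ≈ 13 mm) and the pads overlap the tab at z 155–184. Offset: seat z = TCP z − 5.6. I'll lift, and fit the arm's reach from the recorded joints.

Call:
{"fn": "send_rows", "kwargs": {
  "targets": [
    {"offset": [0,0,1],"spin": 0},
    {"offset": [0,0,3],"spin": 0},
    {"offset": [0,0,6],"spin": 0},
    {"offset": [0,0,9],"spin": 0},
    {"offset": [0,0,12],"spin": 0},
    {"offset": [0,0,12.3],"spin": 0},
    {"offset": [0,0,12.3],"spin": 0}
  ]
}}

```text
time_s: 4.05
eef_pos: [455.8, 147.2, 253.4]
ee_rot: [0.001, -0.002, 1.0, 0.0]
force: [0.4, -0.5, -4.9]
grip_width: 0.15
grip_force: 58.8
```

```bash
cat > reach.py <<'E'
from h import *
from scipy.optimize import least_squares
s=ctrl.sense()
D=[(.9326,.31287,1.49772,211.58,480.48,207.1),(.06958,.19740,1.60245,455,148.32,223.94),(.07189,.26673,1.71784,454.48,149.35,149.65),(*s["joints"][:3],*s["eef_pos"])]
def fk(p,q):
    a,L1,L2,c,o,g=p;r=a+L1*np.sin(q[1])+L2*np.sin(q[1]+q[2]+g);z=c+L1*np.cos(q[1])+L2*np.cos(q[1]+q[2]+g)
    C,S=np.cos(q[0]),np.sin(q[0]);return np.array([r*C-o*S,r*S+o*C,z])
f=lambda p:np.concatenate([fk(p,d)-d[3:] for d in D]+[[p[0]*.01,p[5]*5]])
r=least_squares(f,[0,400,400,50,116,0]);print(r.x.round(3),r.cost)
b={}
for q2 in np.arange(-.9,2.1,.01):
    for q3 in np.arange(.2,2.5,.01):
        x=fk(r.x,(0,q2,q3));k=round(x[2]/25)*25
        if 3.1416-q2-q3>0.03: b[k]=max(b.get(k,0),np.hypot(x[0],x[1]))
print({k:round(v) for k,v in sorted(b.items()) if 100<k<400})
E
python3 - <<'E'
exec(open("reach.py").read());print(s["eef_pos"],s["force"],s["grip_width"],s["joints"])
E
```

```text
[ 4.95000e-01  4.36823e+02  3.99786e+02 -7.55000e+01  1.16306e+02
  9.90000e-02] 0.2490277367302122
{125: 813, 150: 807, 175: 800, 200: 792, 225: 784, 250: 773, 275: 763, 300: 752, 325: 738, 350: 725, 375: 709}
[455.8154254  147.22422142 253.37306929] [ 0.40875867 -0.51624952 -4.8898355 ] 0.15025239614948327 [ 6.72378395e-02  1.77406385e-01  1.54978783e+00 -1.21037927e-04
  1.41208204e+00 -1.50673967e+00]
```

Call:
{"fn": "send_rows", "kwargs": {
  "targets": [
    {"offset": [2,-1.7,0],"spin": -0.08},
    {"offset": [5,-4.3,0],"spin": -0.18},
    {"offset": [8,-7,0],"spin": -0.28},
    {"offset": [11,-9.6,0],"spin": -0.38},
    {"offset": [14,-12.2,-0.4],"spin": -0.48},
    {"offset": [16,-14,-0.6],"spin": -0.56},
    {"offset": [18,-15.6,-0.8],"spin": -0.64},
    {"offset": [20,-17.2,-1],"spin": -0.7}
  ]
}}

```text
time_s: 4.72
eef_pos: [655.7, -25.9, 239.1]
ee_rot: [-0.002, 0.344, 0.939, -0.0]
force: [-0.2, 0.4, -4.0]
grip_width: 0.155
grip_force: 59.0
```

Call:
{"fn": "send_rows", "kwargs": {
  "targets": [
    {"offset": [2,-1.8,0],"spin": -0.05},
    {"offset": [4,-3.6,0],"spin": -0.1},
    {"offset": [5.5,-4.9,0],"spin": -0.1},
    {"offset": [6.1,-5.4,0],"spin": -0.1},
    {"offset": [6.1,-5.4,0],"spin": -0.1},
    {"offset": [6.1,-5.4,0],"spin": -0.1}
  ]
}}

```text
time_s: 5.22
eef_pos: [716.1, -78.6, 239.6]
ee_rot: [-0.002, 0.388, 0.922, -0.0]
force: [0.2, -0.2, -3.5]
grip_width: 0.156
grip_force: 59.0
```

```bash
python3 - <<'E'
exec(open("reach.py").read());print(s["eef_pos"],s["ee_rot"],s["force"],s["joints"])
ims=[]
np.set_printoptions(suppress=True,precision=1)
for n in("scene","top"):
    a,d=ctrl.capture(n);np.save(n+"1.npy",d);cv2.imwrite(f"pics/{n}1.png",a[:,:,::-1])
    u,v=map(int,w2px(n,[745,-100,200]));ims.append(cv2.resize(a[max(v-60,0):v+60,u-60:u+60],(400,400),interpolation=2))
cv2.imwrite("pics/near3.png",np.hstack(ims)[:,:,::-1])
E
```

```text
[ 3.22000e-01  4.38028e+02  3.98589e+02 -7.92040e+01  1.16324e+02
  9.40000e-02] 0.13334796571404553
{125: 813, 150: 807, 175: 799, 200: 792, 225: 783, 250: 772, 275: 762, 300: 751, 325: 737, 350: 723, 375: 708}
[716.05994244 -78.63243519 239.59714613] [-2.13473083e-03  3.88032688e-01  9.21643117e-01 -2.02520493e-04] [ 0.15865565 -0.19986835 -3.51080997] [-2.71584665e-01  7.93395115e-01  6.54718782e-01  1.39735195e-04
  1.69776515e+00 -1.04536953e+00]
```

View pics/near3.png

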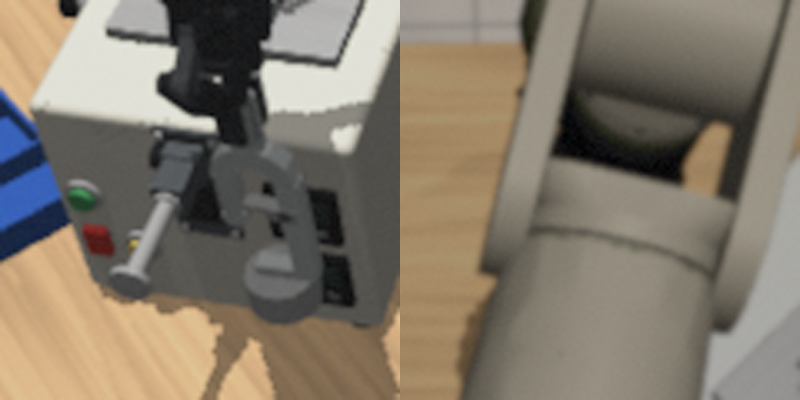

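Scene half of the picture: the hook's mouth and latch face the pin (tip at crop (232,200), pin from (125,280) to (170,190)). The top view is blocked by the arm, so I'll measure hook relative to pin in the scene camera.

```bash
cat > rel.py <<'E'
from h import *
np.set_printoptions(suppress=True,precision=1)
def rel(cap=True,z0=0):
    a,d=ctrl.capture("scene");P=cloud("scene",d)
    s=ctrl.sense();t=s["eef_pos"]
    th=np.radians(44.3);e=np.array([np.cos(th),np.sin(th)]);h=np.array([e[1],-e[0]])
    X=P[...,:2]-t[:2];S=X@e;H=X@h;Z=P[...,2]-(t[2]-5.6)   # relative to seat
    hk=(a.min(2)>60)&(abs(S)<14)
    for nm,lo,hi,m in(("disc",-122,-98,(abs(H)<40)),("slotback",-90,-55,abs(H)<32),("tip",-45,-10,(H>5)&(H<34)),("back",-45,-10,(H<-5)&(H>-34)),("bow",5,24,abs(H)<34)):
        k=hk&m&(Z>lo)&(Z<hi)
        if k.sum()>3: print(nm,k.sum(),"S",np.percentile(S[k],[3,50,97]),"H",np.percentile(H[k],[3,50,97]),"Z",np.percentile(Z[k],[3,97]))
    return a,P,S,H,Z,t,s
E
python3 - <<'E'
from rel import *
a,P,S,H,Z,t,s=rel()
for s0 in range(-40,70,6):
    k=(S>=s0)&(S<s0+6)&(H>35)&(H<110)&(P[...,2]>150)&(P[...,2]<200)
    if k.sum()>3: print(s0,k.sum(),"H",np.percentile(H[k],[3,50,97]),"z",np.percentile(P[k][:,2],[3,50,97]))
E
```

```text
disc 47 S [-1.7  8.7 13.9] H [-26.7 -23.3  18.7] Z [-119.3  -98.2]
slotback 163 S [-5.2  4.7  7.7] H [-30.6 -18.6   8.5] Z [-89.2 -56.5]
tip 112 S [-5.8  5.3  8.1] H [ 6.4 12.4 22.1] Z [-43.6 -11.5]
back 113 S [-3.4  5.5  8.8] H [-30.7 -23.3  -6.3] Z [-41.2 -11.3]
bow 162 S [-6.1  5.2  8.7] H [-25.5 -10.6  19.1] Z [ 6.1 21.5]
-40 32 H [57.3 62.4 78.6] z [169.9 185.2 187.9]
-34 27 H [58.4 66.1 78.9] z [168.3 184.8 186.3]
-28 38 H [58.2 62.6 79. ] z [167.  184.6 188.3]
-22 40 H [58.9 66.3 81.2] z [164.6 183.9 187.6]
-16 39 H [58.8 64.3 78.8] z [166.6 180.  185.2]
-10 15 H [63.8 67.7 73. ] z [173.8 178.6 181.8]
-4 14 H [63.3 66.9 73.9] z [175.3 179.1 182.2]
2 13 H [64.1 66.8 73.7] z [173.9 179.3 182.4]
8 15 H [63.4 67.5 73.7] z [174.8 179.  181. ]
14 12 H [64.6 68.5 73.4] z [174.9 179.2 181.2]
20 16 H [63.9 66.5 74.2] z [173.  179.3 183.8]
26 17 H [63.9 67.9 73.6] z [173.3 178.3 180.6]
32 13 H [64.8 67.3 73.7] z [170.7 179.1 183.1]
38 15 H [65.  68.  73.4] z [175.4 179.2 181.9]
44 4 H [59.4 67.8 70.7] z [175.9 180.  186.3]
50 82 H [57.1 68.1 82.1] z [162.7 177.  188. ]
56 22 H [57.3 70.3 78. ] z [167.1 180.2 188.4]
```

Pin axis relative to hook centre: +73 mm in the hook-x direction, with the hook about 17 mm cabinet-side of the pin middle and about 5 mm clear of the collar. Pin axis z≈174.5. Moving most of the way in, with the pin about 62 mm below the seat.

Call:
{"fn": "send_rows", "kwargs": {
  "targets": [
    {"offset": [0.8,-0.8,0.2],"spin": 0},
    {"offset": [1.7,-1.7,0.3],"spin": 0},
    {"offset": [2.4,-2.5,0.3],"spin": 0},
    {"offset": [3,-3.1,0.3],"spin": 0},
    {"offset": [3.4,-3.5,0.3],"spin": 0},
    {"offset": [3.7,-3.9,0.3],"spin": 0},
    {"offset": [3.7,-3.9,0.3],"spin": 0},
    {"offset": [3.7,-3.9,0.3],"spin": 0}
  ]
}}

```text
time_s: 6.03
eef_pos: [753.4, -117.3, 245.1]
ee_rot: [-0.0, 0.388, 0.922, 0.0]
force: [-0.4, -0.5, -3.9]
grip_width: 0.157
grip_force: 59.0
```

```bash
cat >> rel.py <<'E'
def pin(S,H,P,lo,hi,h0=-30,h1=60,step=8):
    for s0 in range(lo,hi,step):
        k=(S>=s0)&(S<s0+step)&(H>h0)&(H<h1)&(P[...,2]>160)&(P[...,2]<200)
        if k.sum()>3: print(s0,k.sum(),"H",np.percentile(H[k],[3,50,97]),"z",np.percentile(P[k][:,2],[3,50,97]))
E
python3 - <<'E'
from rel import *
a,P,S,H,Z,t,s=rel()
print(t,s["ee_rot"],s["force"],s["joints"])
pin(S,H,P,16,60)
E
```

```text
disc 52 S [-6.4  6.6 13.8] H [-27.2 -24.1  13. ] Z [-120.3  -98.2]
slotback 228 S [-11.2   4.5  10.1] H [-30.7  -7.8  17.6] Z [-88.5 -56.6]
tip 112 S [-4.   5.5  7.6] H [ 6.4 12.9 22.5] Z [-44.  -11.3]
back 123 S [-3.1  5.4  9.4] H [-30.3 -24.2  -6.4] Z [-43.9 -12. ]
bow 169 S [-6.6  5.3  8.1] H [-25.7 -10.5  18.6] Z [ 5.4 21.7]
[ 753.4 -117.2  245.4] [-0.   0.4  0.9  0. ] [-0.5 -0.3 -3.5] [-0.3  1.   0.3  0.   1.9 -1.1]
16 18 H [10.3 14.3 19.6] z [175.  178.6 183.3]
24 20 H [ 9.7 13.1 20.7] z [173.5 178.5 183.3]
32 19 H [ 9.2 14.4 20.8] z [174.2 178.6 182.3]
40 14 H [ 9.8 13.1 18.7] z [175.6 179.1 182. ]
48 61 H [ 2.8 14.2 26.1] z [166.4 179.6 187.6]
56 45 H [ 3.7 15.8 26.8] z [163.7 174.9 186.5]
```

Call:
{"fn": "send_rows", "kwargs": {
  "targets": [
    {"offset": [0.4,-0.4,-0.1],"spin": 0},
    {"offset": [0.8,-0.8,-0.2],"spin": 0},
    {"offset": [1.1,-1.15,-0.3],"spin": 0},
    {"offset": [1.37,-1.45,-0.3],"spin": 0},
    {"offset": [1.37,-1.45,-0.3],"spin": 0},
    {"offset": [1.37,-1.45,-0.3],"spin": 0}
  ]
}}

```text
time_s: 6.58
eef_pos: [764.1, -131.5, 241.5]
ee_rot: [0.001, 0.388, 0.922, 0.0]
force: [0.3, 0.0, -3.3]
grip_width: 0.154
grip_force: 59.0
```

```bash
python3 - <<'E'
from rel import *
a,P,S,H,Z,t,s=rel()
print(t,s["ee_rot"],s["force"],s["joints"][2])
pin(S,H,P,16,60)
u,v=map(int,w2px("scene",[766,-131,200]));cv2.imwrite("pics/near4.png",cv2.resize(a[v-50:v+50,u-50:u+50],(600,600),interpolation=2)[:,:,::-1])
E
```

```text
disc 53 S [-9.2  7.5 13.5] H [-26.8 -24.3 -19. ] Z [-121.3  -98.8]
slotback 190 S [-6.8  4.8 11.2] H [-30.8 -15.7   3.1] Z [-89.3 -55.4]
tip 112 S [-4.7  5.4  8. ] H [ 6.9 12.4 22.5] Z [-42.2 -11.1]
back 124 S [-3.4  5.7  8.7] H [-30.6 -24.   -7.3] Z [-42.3 -11.2]
bow 166 S [-6.8  5.1  8.2] H [-25.2 -10.8  17.9] Z [ 5.4 21.8]
[ 764.1 -131.4  241.7] [0.  0.4 0.9 0. ] [-0.7 -0.  -4.1] 0.18831168925878247
16 17 H [-8.2 -4.7  1.1] z [175.3 180.1 182.6]
24 23 H [-8.3 -4.7  2.4] z [172.2 178.4 182.4]
32 18 H [-8.1 -4.2  2.7] z [174.8 177.6 182.8]
40 19 H [-7.7 -4.3  2.4] z [174.7 180.1 182.5]
48 15 H [-14.3  -7.4   5.6] z [177.  182.4 189.7]
56 94 H [-14.7  -2.4   9.6] z [163.8 175.4 189. ]
```

View pics/near4.png

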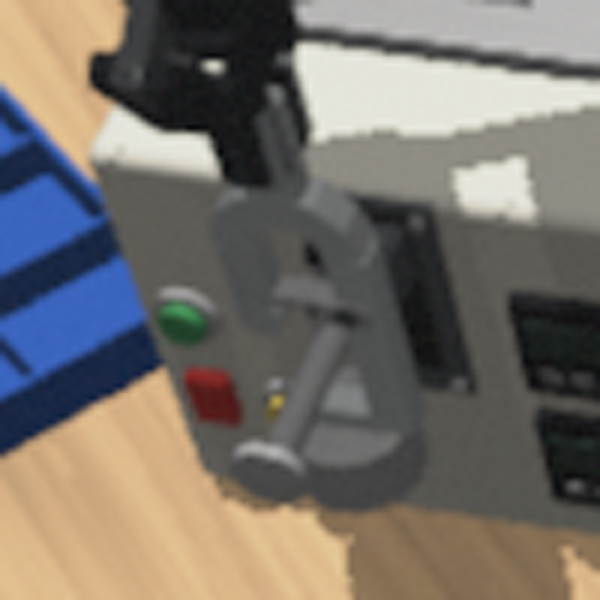

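The pin (crop (250,460) to (345,330)) now passes through the hook's slot under the nose, close to centred (pin at about +1 mm hook-x). The elbow is at its limit, so I'll lower a little while centring, which frees reach.

Call:
{"fn": "send_rows", "kwargs": {
  "targets": [
    {"offset": [0,0,-0.1],"spin": 0},
    {"offset": [0,0,-0.2],"spin": 0},
    {"offset": [0.05,-0.05,-0.3],"spin": 0},
    {"offset": [0.1,-0.1,-0.3],"spin": 0},
    {"offset": [0.1,-0.1,-0.3],"spin": 0}
  ]
}}

```text
time_s: 7.05
eef_pos: [765.2, -132.9, 237.7]
ee_rot: [0.001, 0.388, 0.922, 0.0]
force: [0.1, 0.1, -3.9]
grip_width: 0.154
grip_force: 59.0
```

```bash
python3 - <<'E'
from rel import *
a,P,S,H,Z,t,s=rel()
print(t,s["force"],s["joints"][2])
pin(S,H,P,16,60)
pin(S,H,P,-40,-8)
E
```

```text
disc 49 S [-6.3  5.5 13.8] H [-27.  -24.2 -19.6] Z [-120.9  -98.4]
slotback 156 S [-5.4  5.1  8.4] H [-31.2 -20.3   3. ] Z [-88.5 -55.5]
tip 111 S [-4.4  5.3  8.1] H [ 6.5 12.2 22.3] Z [-42.9 -11. ]
back 118 S [-3.7  5.7  8.4] H [-30.7 -24.6  -7.6] Z [-43.5 -12.3]
bow 170 S [-7.1  5.1  8.1] H [-25.6  -9.4  18.9] Z [ 5.4 21.7]
[ 765.2 -132.8  237.7] [-0.6  0.1 -3. ] 0.18820862409311684
16 17 H [-10.1  -5.5   0.5] z [175.7 179.8 181.9]
24 23 H [-9.3 -6.2  0.7] z [172.1 178.9 181.5]
32 18 H [-10.2  -5.7   1.3] z [175.4 178.7 181.4]
40 19 H [-10.2  -5.3  -0.4] z [175.8 178.9 181.9]
48 14 H [-15.9 -10.7   5. ] z [176.6 182.6 189.1]
56 95 H [-16.3  -4.3   7.3] z [161.9 176.5 189.5]
-40 19 H [-17.7 -15.  -13.5] z [164.7 178.8 188.7]
```

Call:
{"fn": "send_rows", "kwargs": {
  "targets": [
    {"offset": [0,0,-0.1],"spin": 0},
    {"offset": [0,0,-0.2],"spin": 0},
    {"offset": [0,0,-0.2],"spin": 0},
    {"offset": [0,0,-0.2],"spin": 0}
  ]
}}

```text
time_s: 7.43
eef_pos: [765.1, -132.7, 235.8]
ee_rot: [0.001, 0.388, 0.922, 0.0]
force: [0.4, -0.3, -3.4]
grip_width: 0.15
grip_force: 59.0
```

Call:
{"fn": "send_rows", "kwargs": {
  "targets": [
    {"offset": [0,0,-0.1],"spin": 0},
    {"offset": [0,0,-0.2],"spin": 0},
    {"offset": [0,0,-0.2],"spin": 0},
    {"offset": [0,0,-0.2],"spin": 0}
  ]
}}

```text
time_s: 7.77
eef_pos: [765.1, -132.7, 233.8]
ee_rot: [0.001, 0.388, 0.922, 0.0]
force: [-0.1, 0.2, -3.2]
grip_width: 0.15
grip_force: 59.0
```

Call:
{"fn": "send_rows", "kwargs": {
  "targets": [
    {"offset": [0,0,-0.1],"spin": 0},
    {"offset": [0,0,-0.2],"spin": 0},
    {"offset": [0,0,-0.2],"spin": 0},
    {"offset": [0,0,-0.2],"spin": 0}
  ]
}}

```text
time_s: 8.1
eef_pos: [765.1, -132.7, 231.8]
ee_rot: [0.001, 0.388, 0.922, 0.0]
force: [0.4, -0.4, -3.4]
grip_width: 0.15
grip_force: 59.0
```

Call:
{"fn": "send_rows", "kwargs": {
  "targets": [
    {"offset": [0,0,-0.1],"spin": 0},
    {"offset": [0,0,-0.2],"spin": 0},
    {"offset": [0,0,-0.2],"spin": 0},
    {"offset": [0,0,-0.2],"spin": 0}
  ]
}}

```text
time_s: 8.43
eef_pos: [765.1, -132.7, 229.7]
ee_rot: [0.001, 0.388, 0.922, 0.0]
force: [0.5, 0.1, -3.5]
grip_width: 0.152
grip_force: 59.0
```

```bash
python3 - <<'E'
from rel import *
a,P,S,H,Z,t,s=rel()
print(t,s["force"],s["joints"][2],s["grip_width"])
pin(S,H,P,16,60)
E
```

```text
disc 47 S [-8.1  6.5 13.8] H [-27.2 -24.3 -20.5] Z [-120.   -99.4]
slotback 150 S [-4.6  5.1  8.2] H [-30.8 -20.2   5.4] Z [-89.5 -57.6]
tip 114 S [-4.8  5.2  8.6] H [ 6.4 12.  22.9] Z [-43.8 -11.2]
back 125 S [-3.   5.7  9.3] H [-30.7 -23.7  -6.7] Z [-43.6 -11.3]
bow 163 S [-6.9  5.4  8. ] H [-25.7 -11.2  18.2] Z [ 6.1 22. ]
[ 765.1 -132.7  229.8] [-0.  -0.2 -3.1] 0.2353961514704308 0.14912678148384337
16 18 H [-10.1  -6.5   1.3] z [176.4 179.3 182.3]
24 20 H [-9.9 -6.  -0. ] z [172.8 179.4 181.5]
32 18 H [-9.5 -6.5  0.3] z [174.5 178.9 181. ]
40 21 H [-8.8 -5.1  1.2] z [173.6 178.7 182.7]
48 11 H [-15.8  -9.5   2.8] z [167.1 183.2 188.8]
56 95 H [-16.   -4.5   7.8] z [163.  176.2 189. ]
```

Call:
{"fn": "send_rows", "kwargs": {
  "targets": [
    {"offset": [0.1,0.1,-0.1],"spin": 0},
    {"offset": [0.2,0.2,-0.2],"spin": 0},
    {"offset": [0.28,0.27,-0.3],"spin": 0},
    {"offset": [0.28,0.27,-0.4],"spin": 0},
    {"offset": [0.28,0.27,-0.4],"spin": 0},
    {"offset": [0.28,0.27,-0.4],"spin": 0}
  ]
}}

```text
time_s: 8.98
eef_pos: [767.9, -130.0, 225.7]
ee_rot: [0.001, 0.388, 0.922, 0.0]
force: [0.2, -0.1, -2.7]
grip_width: 0.153
grip_force: 59.0
```

Call:
{"fn": "send_rows", "kwargs": {
  "targets": [
    {"offset": [0,0,-0.1],"spin": 0},
    {"offset": [0,0,-0.2],"spin": 0},
    {"offset": [0,0,-0.2],"spin": 0},
    {"offset": [0,0,-0.2],"spin": 0}
  ]
}}

```text
time_s: 9.32
eef_pos: [767.9, -130.1, 223.8]
ee_rot: [0.001, 0.388, 0.922, 0.0]
force: [0.6, 0.4, -4.6]
grip_width: 0.153
grip_force: 59.0
```

Call:
{"fn": "send_rows", "kwargs": {
  "targets": [
    {"offset": [0,0,-0.04],"spin": 0},
    {"offset": [0,0,-0.08],"spin": 0},
    {"offset": [0,0,-0.12],"spin": 0},
    {"offset": [0,0,-0.16],"spin": 0},
    {"offset": [0,0,-0.2],"spin": 0},
    {"offset": [0,0,-0.2],"spin": 0}
  ]
}}

```text
time_s: 9.82
eef_pos: [767.9, -130.0, 221.7]
ee_rot: [0.001, 0.388, 0.922, 0.0]
force: [-0.4, 0.6, -3.2]
grip_width: 0.149
grip_force: 59.0
```

Call:
{"fn": "send_rows", "kwargs": {
  "targets": [
    {"offset": [0,0,-0.04],"spin": 0},
    {"offset": [0,0,-0.08],"spin": 0},
    {"offset": [0,0,-0.12],"spin": 0},
    {"offset": [0,0,-0.16],"spin": 0},
    {"offset": [0,0,-0.2],"spin": 0},
    {"offset": [0,0,-0.2],"spin": 0}
  ]
}}

```text
time_s: 10.32
eef_pos: [767.9, -130.0, 219.9]
ee_rot: [0.001, 0.388, 0.922, 0.0]
force: [-0.2, -0.6, -4.0]
grip_width: 0.15
grip_force: 59.0
```

Call:
{"fn": "send_rows", "kwargs": {
  "targets": [
    {"offset": [0,0,-0.04],"spin": 0},
    {"offset": [0,0,-0.08],"spin": 0},
    {"offset": [0,0,-0.12],"spin": 0},
    {"offset": [0,0,-0.16],"spin": 0},
    {"offset": [0,0,-0.2],"spin": 0},
    {"offset": [0,0,-0.2],"spin": 0}
  ]
}}

```text
time_s: 10.82
eef_pos: [768.0, -130.0, 218.8]
ee_rot: [0.002, 0.388, 0.922, 0.0]
force: [-1.7, -0.2, 4.0]
grip_width: 0.154
grip_force: 60.2
```

Call:
{"fn": "send_rows", "kwargs": {
  "targets": [
    {"offset": [0,0,-0.04],"spin": 0},
    {"offset": [0,0,-0.08],"spin": 0},
    {"offset": [0,0,-0.12],"spin": 0},
    {"offset": [0,0,-0.16],"spin": 0},
    {"offset": [0,0,-0.2],"spin": 0},
    {"offset": [0,0,-0.2],"spin": 0}
  ]
}}

```text
time_s: 11.32
eef_pos: [768.0, -130.0, 215.9]
ee_rot: [0.001, 0.388, 0.922, 0.0]
force: [-0.8, 0.4, 5.5]
grip_width: 0.154
grip_force: 60.2
```

Contact at TCP z≈219.3 puts the pin at about 172.6, so fully home is at TCP z≈178. The latch is yielding at about 9 N, so I'll continue gently.

Call:
{"fn": "send_rows", "kwargs": {
  "targets": [
    {"offset": [0,0,-0.06],"spin": 0},
    {"offset": [0,0,-0.13],"spin": 0},
    {"offset": [0,0,-0.2],"spin": 0},
    {"offset": [0,0,-0.27],"spin": 0},
    {"offset": [0,0,-0.34],"spin": 0},
    {"offset": [0,0,-0.4],"spin": 0},
    {"offset": [0,0,-0.4],"spin": 0}
  ]
}}

```text
time_s: 11.9
eef_pos: [768.2, -130.3, 212.6]
ee_rot: [0.002, 0.388, 0.922, 0.0]
force: [-0.2, 0.0, 7.9]
grip_width: 0.155
grip_force: 60.5
```

Call:
{"fn": "send_rows", "kwargs": {
  "targets": [
    {"offset": [0,0,-0.06],"spin": 0},
    {"offset": [0,0,-0.13],"spin": 0},
    {"offset": [0,0,-0.2],"spin": 0},
    {"offset": [0,0,-0.27],"spin": 0},
    {"offset": [0,0,-0.34],"spin": 0},
    {"offset": [0,0,-0.4],"spin": 0},
    {"offset": [0,0,-0.4],"spin": 0}
  ]
}}

```text
time_s: 12.48
eef_pos: [768.1, -129.9, 208.7]
ee_rot: [0.002, 0.388, 0.922, 0.0]
force: [-0.8, 0.1, 7.6]
grip_width: 0.154
grip_force: 60.7
```

```bash
python3 - <<'E'
from rel import *
a,P,S,H,Z,t,s=rel()
print(t,s["force"],s["grip_width"])
pin(S,H,P,16,60)
E
```

```text
disc 44 S [-8.9  7.1 13.3] H [-27.5 -24.4  -2.2] Z [-118.8  -98.3]
slotback 157 S [-5.6  4.4  7.9] H [-30.8 -19.    8.5] Z [-89.  -56.5]
tip 99 S [-5.8  5.2  8.5] H [ 8.7 12.4 22.3] Z [-43.3 -10.9]
back 138 S [-3.1  5.5 10.4] H [-30.7 -22.2  -5.7] Z [-44.5 -11.9]
bow 154 S [-7.2  5.2  8.5] H [-25.5 -11.2  18.1] Z [ 6.  21.6]
[ 768.1 -129.9  208.7] [-0.7  1.2  8.6] 0.1506888195983465
16 21 H [-10.7  -5.9   2.3] z [173.9 179.  182.7]
24 19 H [-9.5 -5.9 -1. ] z [173.8 178.9 182.1]
32 20 H [-9.4 -5.9 -0.7] z [173.3 178.7 182. ]
40 8 H [-9.1 -5.6 -0.8] z [174.2 178.5 180.5]
48 102 H [-15.4  -5.1   7.6] z [163.8 176.3 188. ]
56 5 H [-13.1  -3.7   4.8] z [171.7 183.7 185.9]
```

Call:
{"fn": "send_rows", "kwargs": {
  "targets": [
    {"offset": [-0.05,0.05,0],"spin": 0},
    {"offset": [-0.1,0.1,-0.03],"spin": 0},
    {"offset": [-0.14,0.14,-0.08],"spin": 0},
    {"offset": [-0.14,0.14,-0.14],"spin": 0},
    {"offset": [-0.14,0.14,-0.2],"spin": 0},
    {"offset": [-0.14,0.14,-0.26],"spin": 0},
    {"offset": [-0.14,0.14,-0.3],"spin": 0}
  ]
}}

```text
time_s: 13.12
eef_pos: [766.6, -128.4, 205.1]
ee_rot: [0.001, 0.388, 0.922, 0.0]
force: [-1.6, 1.5, 5.4]
grip_width: 0.155
grip_force: 60.5
```

Call:
{"fn": "send_rows", "kwargs": {
  "targets": [
    {"offset": [0,0,-0.06],"spin": 0},
    {"offset": [0,0,-0.13],"spin": 0},
    {"offset": [0,0,-0.2],"spin": 0},
    {"offset": [0,0,-0.27],"spin": 0},
    {"offset": [0,0,-0.34],"spin": 0},
    {"offset": [0,0,-0.4],"spin": 0}
  ]
}}

```text
time_s: 13.62
eef_pos: [766.5, -128.3, 200.7]
ee_rot: [0.001, 0.388, 0.922, 0.0]
force: [-2.6, 2.6, 4.4]
grip_width: 0.158
grip_force: 60.2
```

Call:
{"fn": "send_rows", "kwargs": {
  "targets": [
    {"offset": [0,0,-0.06],"spin": 0},
    {"offset": [0,0,-0.13],"spin": 0},
    {"offset": [0,0,-0.2],"spin": 0},
    {"offset": [0,0,-0.27],"spin": 0},
    {"offset": [0,0,-0.34],"spin": 0},
    {"offset": [0,0,-0.4],"spin": 0}
  ]
}}

```text
time_s: 14.12
eef_pos: [766.4, -128.6, 196.6]
ee_rot: [0.001, 0.388, 0.922, 0.0]
force: [-2.1, 2.1, 3.2]
grip_width: 0.153
grip_force: 60.1
```

Call:
{"fn": "send_rows", "kwargs": {
  "targets": [
    {"offset": [0,0,-0.06],"spin": 0},
    {"offset": [0,0,-0.13],"spin": 0},
    {"offset": [0,0,-0.2],"spin": 0},
    {"offset": [0,0,-0.27],"spin": 0},
    {"offset": [0,0,-0.34],"spin": 0},
    {"offset": [0,0,-0.4],"spin": 0}
  ]
}}

```text
time_s: 14.62
eef_pos: [766.5, -128.6, 192.6]
ee_rot: [0.001, 0.388, 0.922, 0.0]
force: [-1.8, 1.6, 2.3]
grip_width: 0.154
grip_force: 60.1
```

Call:
{"fn": "send_rows", "kwargs": {
  "targets": [
    {"offset": [0,0,-0.06],"spin": 0},
    {"offset": [0,0,-0.13],"spin": 0},
    {"offset": [0,0,-0.2],"spin": 0},
    {"offset": [0,0,-0.27],"spin": 0},
    {"offset": [0.05,-0.05,-0.34],"spin": 0},
    {"offset": [0.05,-0.05,-0.4],"spin": 0}
  ]
}}

```text
time_s: 15.12
eef_pos: [767.0, -129.1, 188.5]
ee_rot: [0.001, 0.388, 0.922, 0.0]
force: [-2.3, 3.2, 1.5]
grip_width: 0.154
grip_force: 59.7
```

Call:
{"fn": "send_rows", "kwargs": {
  "targets": [
    {"offset": [0,0,-0.05],"spin": 0},
    {"offset": [0,0,-0.1],"spin": 0},
    {"offset": [0,0,-0.15],"spin": 0},
    {"offset": [0,0,-0.2],"spin": 0},
    {"offset": [0,0,-0.25],"spin": 0},
    {"offset": [0,0,-0.3],"spin": 0},
    {"offset": [0,0,-0.3],"spin": 0}
  ]
}}

```text
time_s: 15.7
eef_pos: [766.9, -129.0, 185.3]
ee_rot: [0.001, 0.388, 0.922, 0.0]
force: [-3.5, 3.3, -2.4]
grip_width: 0.153
grip_force: 59.4
```

```bash
python3 - <<'E'
from rel import *
a,P,S,H,Z,t,s=rel()
print(t,s["force"],s["grip_width"])
pin(S,H,P,16,60)
E
```

```text
disc 42 S [-7.6  6.5 13.6] H [-27.7 -25.3  15. ] Z [-119.9  -98.4]
slotback 150 S [-5.9  4.9  8.5] H [-31.4 -19.5   8. ] Z [-89.  -56.3]
tip 43 S [-5.4  4.9  8.3] H [ 7.4 15.9 22.6] Z [-41.7 -11.7]
back 113 S [-4.8  5.5  9.9] H [-31.5 -26.2 -11.6] Z [-43.1 -10.5]
bow 150 S [-6.1  4.8  8.3] H [-25.7 -11.7  19.3] Z [ 5.3 21.8]
[ 766.9 -129.   185.4] [-3.3  3.9 -3.3] 0.14897793053309483
16 19 H [-7.7 -4.1  2. ] z [173.5 178.9 182.4]
24 21 H [-8.3 -4.2  2.1] z [174.5 179.1 182. ]
32 20 H [-8.8 -5.3  2.4] z [174.4 178.4 182. ]
40 10 H [-7.  -4.   1.4] z [177.4 179.6 182.3]
48 97 H [-14.7  -3.3   9.5] z [164.2 177.6 188.7]
56 10 H [-8.  -1.5  7.8] z [163.9 174.7 190.2]
```

Call:
{"fn": "send_rows", "kwargs": {
  "targets": [
    {"offset": [0,0,-0.04],"spin": 0},
    {"offset": [0,0,-0.08],"spin": 0},
    {"offset": [0,0,-0.12],"spin": 0},
    {"offset": [0,0,-0.16],"spin": 0},
    {"offset": [0,0,-0.2],"spin": 0},
    {"offset": [0,0,-0.2],"spin": 0}
  ]
}}

```text
time_s: 16.25
eef_pos: [766.9, -129.0, 183.4]
ee_rot: [0.001, 0.388, 0.922, 0.0]
force: [-3.8, 3.7, -3.5]
grip_width: 0.151
grip_force: 59.3
```

Call:
{"fn": "send_rows", "kwargs": {
  "targets": [
    {"offset": [0,0,-0.04],"spin": 0},
    {"offset": [0,0,-0.08],"spin": 0},
    {"offset": [0,0,-0.12],"spin": 0},
    {"offset": [0,0,-0.16],"spin": 0},
    {"offset": [0,0,-0.2],"spin": 0},
    {"offset": [0,0,-0.2],"spin": 0}
  ]
}}

```text
time_s: 16.75
eef_pos: [767.2, -129.7, 181.7]
ee_rot: [0.002, 0.388, 0.922, 0.0]
force: [-0.8, 0.9, -4.1]
grip_width: 0.153
grip_force: 59.5
```

Call:
{"fn": "send_rows", "kwargs": {
  "targets": [
    {"offset": [0,0,-0.03],"spin": 0},
    {"offset": [0,0,-0.06],"spin": 0},
    {"offset": [0,0,-0.09],"spin": 0},
    {"offset": [0,0,-0.12],"spin": 0},
    {"offset": [0,0,-0.15],"spin": 0},
    {"offset": [0,0,-0.15],"spin": 0}
  ]
}}

```text
time_s: 17.25
eef_pos: [767.0, -129.1, 180.3]
ee_rot: [0.001, 0.388, 0.922, 0.0]
force: [-0.3, -0.3, -3.2]
grip_width: 0.155
grip_force: 59.5
```

Call:
{"fn": "send_rows", "kwargs": {
  "targets": [
    {"offset": [0,0,-0.03],"spin": 0},
    {"offset": [0,0,-0.06],"spin": 0},
    {"offset": [0,0,-0.08],"spin": 0},
    {"offset": [0,0,-0.08],"spin": 0},
    {"offset": [0,0,-0.08],"spin": 0}
  ]
}}

```text
time_s: 17.67
eef_pos: [767.0, -129.2, 179.6]
ee_rot: [0.001, 0.388, 0.922, 0.0]
force: [0.4, -0.3, -4.2]
grip_width: 0.152
grip_force: 59.5
```

```bash
python3 - <<'E'
from rel import *
a,P,S,H,Z,t,s=rel()
print(t,s["force"],s["grip_width"])
u,v=map(int,w2px("scene",[767,-130,150]));cv2.imwrite("pics/near5.png",cv2.resize(a[v-50:v+50,u-50:u+50],(600,600),interpolation=2)[:,:,::-1])
E
```

```text
disc 45 S [-7.   6.9 13.8] H [-27.  -24.2 -19.9] Z [-120.1  -99.5]
slotback 154 S [-5.7  5.3  8.6] H [-31.4 -19.8   9.1] Z [-88.7 -57.2]
tip 31 S [-3.6  5.9  8.6] H [ 7.2 15.8 22.5] Z [-44.3 -10.5]
back 115 S [-4.3  5.7  9.1] H [-30.7 -24.6  -8.1] Z [-43.4 -10.9]
bow 159 S [-5.5  5.1  9.9] H [-25.9  -9.2  16.9] Z [ 5.6 22.2]
[ 767.  -129.1  179.6] [-0.5  0.4 -4.7] 0.15000578853018923
```

View pics/near5.png

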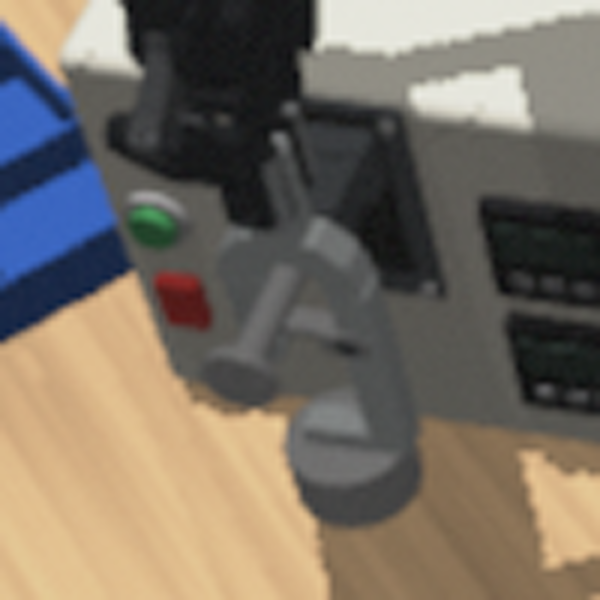

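The latch (crop (315,325)) is shut below the pin, which is up in the bow. Now lifting gently towards the latch contact expected near TCP z≈203.

Call:
{"fn": "send_rows", "kwargs": {
  "targets": [
    {"offset": [0,0,0.2],"spin": 0},
    {"offset": [0,0,0.5],"spin": 0},
    {"offset": [0,0,0.8],"spin": 0},
    {"offset": [0,0,1.1],"spin": 0},
    {"offset": [0,0,1.4],"spin": 0},
    {"offset": [0,0,1.7],"spin": 0},
    {"offset": [0,0,1.9],"spin": 0},
    {"offset": [0,0,1.9],"spin": 0}
  ]
}}

```text
time_s: 18.38
eef_pos: [767.2, -129.2, 199.2]
ee_rot: [0.002, 0.388, 0.922, 0.0]
force: [-0.5, 0.3, -2.5]
grip_width: 0.15
grip_force: 59.5
```

Call:
{"fn": "send_rows", "kwargs": {
  "targets": [
    {"offset": [0,0,0.03],"spin": 0},
    {"offset": [0,0,0.06],"spin": 0},
    {"offset": [0,0,0.09],"spin": 0},
    {"offset": [0,0,0.12],"spin": 0},
    {"offset": [0,0,0.15],"spin": 0},
    {"offset": [0,0,0.18],"spin": 0},
    {"offset": [0,0,0.2],"spin": 0},
    {"offset": [0,0,0.2],"spin": 0}
  ]
}}

```text
time_s: 19.05
eef_pos: [767.1, -129.1, 200.6]
ee_rot: [0.001, 0.388, 0.922, 0.0]
force: [-0.1, -0.5, -4.0]
grip_width: 0.152
grip_force: 59.5
```

Call:
{"fn": "send_rows", "kwargs": {
  "targets": [
    {"offset": [0,0,0.02],"spin": 0},
    {"offset": [0,0,0.04],"spin": 0},
    {"offset": [0,0,0.06],"spin": 0},
    {"offset": [0,0,0.06],"spin": 0},
    {"offset": [0,0,0.06],"spin": 0}
  ]
}}

```text
time_s: 19.47
eef_pos: [767.0, -129.2, 201.1]
ee_rot: [0.001, 0.388, 0.922, 0.0]
force: [-0.3, 0.4, -4.0]
grip_width: 0.15
grip_force: 59.5
```

Call:
{"fn": "send_rows", "kwargs": {
  "targets": [
    {"offset": [0,0,0.02],"spin": 0},
    {"offset": [0,0,0.04],"spin": 0},
    {"offset": [0,0,0.04],"spin": 0},
    {"offset": [0,0,0.04],"spin": 0}
  ]
}}

```text
time_s: 19.8
eef_pos: [767.0, -129.1, 201.6]
ee_rot: [0.001, 0.388, 0.922, 0.0]
force: [-0.3, 0.2, -3.0]
grip_width: 0.152
grip_force: 59.5
```

Call:
{"fn": "send_rows", "kwargs": {
  "targets": [
    {"offset": [0,0,0.02],"spin": 0},
    {"offset": [0,0,0.03],"spin": 0},
    {"offset": [0,0,0.03],"spin": 0},
    {"offset": [0,0,0.03],"spin": 0}
  ]
}}

```text
time_s: 20.13
eef_pos: [767.0, -129.1, 201.9]
ee_rot: [0.001, 0.388, 0.922, 0.0]
force: [0.5, -0.3, -3.4]
grip_width: 0.155
grip_force: 59.5
```

Call:
{"fn": "send_rows", "kwargs": {
  "targets": [
    {"offset": [0,0,0.02],"spin": 0},
    {"offset": [0,0,0.02],"spin": 0},
    {"offset": [0,0,0.02],"spin": 0}
  ]
}}

```text
time_s: 20.38
eef_pos: [767.0, -129.1, 202.1]
ee_rot: [0.001, 0.388, 0.922, 0.0]
force: [-0.5, -0.3, -2.9]
grip_width: 0.155
grip_force: 59.5
```

Call:
{"fn": "send_rows", "kwargs": {
  "targets": [
    {"offset": [0,0,0.02],"spin": 0},
    {"offset": [0,0,0.03],"spin": 0},
    {"offset": [0,0,0.03],"spin": 0},
    {"offset": [0,0,0.03],"spin": 0}
  ]
}}

```text
time_s: 20.72
eef_pos: [767.0, -129.1, 202.3]
ee_rot: [0.001, 0.388, 0.922, 0.0]
force: [-0.5, -0.0, -3.3]
grip_width: 0.156
grip_force: 59.5
```

Call:
{"fn": "send_rows", "kwargs": {
  "targets": [
    {"offset": [0,0,0.02],"spin": 0},
    {"offset": [0,0,0.03],"spin": 0},
    {"offset": [0,0,0.03],"spin": 0}
  ]
}}

```text
time_s: 20.97
eef_pos: [767.1, -129.1, 202.7]
ee_rot: [0.001, 0.388, 0.922, 0.0]
force: [0.2, -0.2, -3.7]
grip_width: 0.151
grip_force: 59.5
```

Call:
{"fn": "send_rows", "kwargs": {
  "targets": [
    {"offset": [0,0,0.02],"spin": 0},
    {"offset": [0,0,0.03],"spin": 0},
    {"offset": [0,0,0.03],"spin": 0},
    {"offset": [0,0,0.03],"spin": 0}
  ]
}}

```text
time_s: 21.3
eef_pos: [767.0, -129.1, 203.0]
ee_rot: [0.001, 0.388, 0.922, 0.0]
force: [0.6, 0.4, -4.0]
grip_width: 0.156
grip_force: 59.5
```

Call:
{"fn": "send_rows", "kwargs": {
  "targets": [
    {"offset": [0,0,0.02],"spin": 0},
    {"offset": [0,0,0.03],"spin": 0},
    {"offset": [0,0,0.03],"spin": 0}
  ]
}}

```text
time_s: 21.55
eef_pos: [767.0, -129.2, 203.3]
ee_rot: [0.001, 0.388, 0.922, 0.0]
force: [-0.7, 0.1, -3.8]
grip_width: 0.156
grip_force: 59.5
```

Call:
{"fn": "send_rows", "kwargs": {
  "targets": [
    {"offset": [0,0,0.02],"spin": 0},
    {"offset": [0,0,0.03],"spin": 0},
    {"offset": [0,0,0.03],"spin": 0},
    {"offset": [0,0,0.03],"spin": 0}
  ]
}}

```text
time_s: 21.88
eef_pos: [767.0, -129.1, 203.5]
ee_rot: [0.001, 0.388, 0.922, 0.0]
force: [-0.2, -0.5, -4.6]
grip_width: 0.157
grip_force: 59.5
```

Call:
{"fn": "send_rows", "kwargs": {
  "targets": [
    {"offset": [0,0,0.02],"spin": 0},
    {"offset": [0,0,0.03],"spin": 0},
    {"offset": [0,0,0.03],"spin": 0}
  ]
}}

```text
time_s: 22.13
eef_pos: [767.0, -129.1, 203.9]
ee_rot: [0.001, 0.388, 0.922, 0.0]
force: [0.3, 1.2, -4.3]
grip_width: 0.155
grip_force: 59.5
```

Call:
{"fn": "send_rows", "kwargs": {
  "targets": [
    {"offset": [0,0,0.02],"spin": 0},
    {"offset": [0,0,0.03],"spin": 0},
    {"offset": [0,0,0.03],"spin": 0},
    {"offset": [0,0,0.03],"spin": 0}
  ]
}}

```text
time_s: 22.47
eef_pos: [767.0, -129.1, 204.1]
ee_rot: [0.001, 0.388, 0.922, 0.0]
force: [-0.1, 0.4, -4.0]
grip_width: 0.154
grip_force: 59.5
```

Call:
{"fn": "send_rows", "kwargs": {
  "targets": [
    {"offset": [0,0,0.02],"spin": 0},
    {"offset": [0,0,0.02],"spin": 0},
    {"offset": [0,0,0.02],"spin": 0}
  ]
}}

```text
time_s: 22.72
eef_pos: [767.0, -129.1, 204.1]
ee_rot: [0.001, 0.388, 0.922, 0.0]
force: [0.7, -0.1, -5.8]
grip_width: 0.153
grip_force: 59.4
```

Call:
{"fn": "send_rows", "kwargs": {
  "targets": [
    {"offset": [0,0,0.01],"spin": 0},
    {"offset": [0,0,0.01],"spin": 0},
    {"offset": [0,0,0.01],"spin": 0}
  ]
}}

```text
time_s: 22.97
eef_pos: [767.0, -129.1, 204.2]
ee_rot: [0.001, 0.388, 0.922, 0.0]
force: [0.2, 0.1, -7.1]
grip_width: 0.148
grip_force: 59.3
```

Call:
{"fn": "send_rows", "kwargs": {
  "targets": [
    {"offset": [0,0,0.01],"spin": 0},
    {"offset": [0,0,0.01],"spin": 0},
    {"offset": [0,0,0.01],"spin": 0}
  ]
}}

```text
time_s: 23.22
eef_pos: [767.0, -129.1, 204.3]
ee_rot: [0.001, 0.388, 0.922, 0.0]
force: [1.2, 0.0, -7.4]
grip_width: 0.152
grip_force: 59.2
```

Call:
{"fn": "send_rows", "kwargs": {
  "targets": [
    {"offset": [0,0,0.01],"spin": 0},
    {"offset": [0,0,0.02],"spin": 0},
    {"offset": [0,0,0.02],"spin": 0},
    {"offset": [0,0,0.02],"spin": 0},
    {"offset": [0,0,0.02],"spin": 0},
    {"offset": [0,0,0.02],"spin": 0}
  ]
}}

```text
time_s: 23.72
eef_pos: [767.0, -129.1, 204.5]
ee_rot: [0.001, 0.388, 0.922, 0.0]
force: [0.5, -0.0, -10.0]
grip_width: 0.156
grip_force: 58.8
```

The latch holds at about 6 N. Home should be near TCP z≈179.1. Lowering.

Call:
{"fn": "send_rows", "kwargs": {
  "targets": [
    {"offset": [0,0,-0.2],"spin": 0},
    {"offset": [0,0,-0.6],"spin": 0},
    {"offset": [0,0,-1],"spin": 0},
    {"offset": [0,0,-1.4],"spin": 0},
    {"offset": [0,0,-1.8],"spin": 0},
    {"offset": [0,0,-2.2],"spin": 0},
    {"offset": [0,0,-2.45],"spin": 0},
    {"offset": [0,0,-2.45],"spin": 0}
  ]
}}

```text
time_s: 24.38
eef_pos: [766.8, -129.1, 179.4]
ee_rot: [0.0, 0.388, 0.922, 0.0]
force: [-0.1, -0.6, -3.5]
grip_width: 0.152
grip_force: 59.5
```

Call:
{"fn": "send_rows", "kwargs": {
  "targets": [
    {"offset": [0,0,-0.03],"spin": 0},
    {"offset": [0,0,-0.05],"spin": 0},
    {"offset": [0,0,-0.05],"spin": 0},
    {"offset": [0,0,-0.05],"spin": 0}
  ]
}}

```text
time_s: 24.72
eef_pos: [767.1, -129.2, 179.9]
ee_rot: [0.001, 0.388, 0.922, 0.0]
force: [1.0, -0.7, -3.3]
grip_width: 0.156
grip_force: 59.5
```

Call:
{"fn": "send_rows", "kwargs": {
  "targets": [
    {"offset": [0,0,-0.03],"spin": 0},
    {"offset": [0,0,-0.06],"spin": 0},
    {"offset": [0,0,-0.06],"spin": 0},
    {"offset": [0,0,-0.06],"spin": 0}
  ]
}}

```text
time_s: 25.05
eef_pos: [767.0, -129.1, 179.1]
ee_rot: [0.001, 0.388, 0.922, 0.0]
force: [0.8, -0.1, -2.8]
grip_width: 0.158
grip_force: 59.5
```

Call:
{"fn": "send_rows", "kwargs": {
  "targets": [
    {"offset": [0,0,-0.02],"spin": 0},
    {"offset": [0,0,-0.03],"spin": 0},
    {"offset": [0,0,-0.03],"spin": 0},
    {"offset": [0,0,-0.03],"spin": 0}
  ]
}}

```text
time_s: 25.38
eef_pos: [767.0, -129.1, 178.9]
ee_rot: [0.001, 0.388, 0.922, 0.0]
force: [0.5, -0.4, -3.6]
grip_width: 0.151
grip_force: 59.5
```

Call:
{"fn": "send_rows", "kwargs": {
  "targets": [
    {"offset": [0,0,-0.02],"spin": 0},
    {"offset": [0,0,-0.03],"spin": 0},
    {"offset": [0,0,-0.03],"spin": 0},
    {"offset": [0,0,-0.03],"spin": 0}
  ]
}}

```text
time_s: 25.72
eef_pos: [767.1, -129.2, 178.8]
ee_rot: [0.001, 0.388, 0.922, 0.0]
force: [-0.5, -0.4, -2.5]
grip_width: 0.152
grip_force: 59.6
```

Call:
{"fn": "send_rows", "kwargs": {
  "targets": [
    {"offset": [0,0,-0.02],"spin": 0},
    {"offset": [0,0,-0.02],"spin": 0},
    {"offset": [0,0,-0.02],"spin": 0}
  ]
}}

```text
time_s: 25.97
eef_pos: [767.1, -129.2, 178.7]
ee_rot: [0.001, 0.388, 0.922, 0.0]
force: [-0.1, -0.2, -0.9]
grip_width: 0.155
grip_force: 59.8
```

The pin carries the weight now. Release.

Call:
{"fn": "send_rows", "kwargs": {
  "targets": [
    {"offset": [0,0,0],"spin": 0},
    {"offset": [0,0,0],"spin": 0},
    {"offset": [0,0,0],"spin": 0},
    {"offset": [0,0,0],"spin": 0},
    {"offset": [0,0,0],"spin": 0},
    {"offset": [0,0,0],"spin": 0},
    {"offset": [0,0,0],"spin": 0},
    {"offset": [0,0,0],"spin": 0}
  ],
  "grip": 0.4
}}

```text
time_s: 26.63
eef_pos: [767.0, -129.1, 178.3]
ee_rot: [0.001, 0.388, 0.922, 0.0]
force: [0.4, 0.8, -0.6]
grip_width: 0.403
grip_force: 0.0
```

```bash
python3 - <<'E'
from rel import *
a,P,S,H,Z,t,s=rel()
print(t,s["force"],s["grip_width"])
u,v=map(int,w2px("scene",[767,-130,170]));cv2.imwrite("pics/near6.png",cv2.resize(a[v-50:v+50,u-50:u+50],(600,600),interpolation=2)[:,:,::-1])
E
```

```text
disc 41 S [-6.3  6.  13.1] H [-28.1 -25.1   2.6] Z [-118.5  -98.4]
slotback 158 S [-6.5  4.6  7.8] H [-31.1 -20.5   8.1] Z [-88.7 -56.5]
tip 31 S [-3.5  5.8  7.9] H [ 6.  16.4 22.6] Z [-43.4 -11.1]
back 119 S [-5.4  5.2  8.6] H [-30.9 -25.4  -6.7] Z [-44.1 -11.1]
bow 129 S [-6.8  5.4  9.9] H [-25.3 -13.2  13.6] Z [ 5.5 21.5]
[ 767.  -129.1  178.3] [-0.6 -0.2 -0.2] 0.3972321679819708
```

View pics/near6.png

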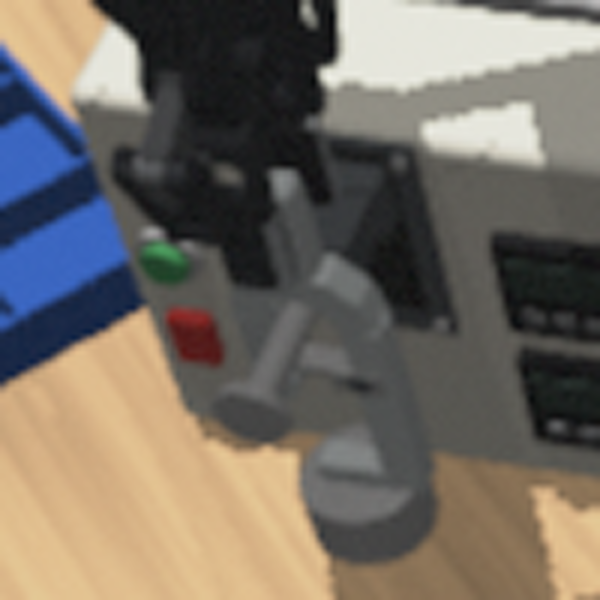

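Fingers are open and the weight hangs plumb with the latch shut at crop (335,365). Retreating straight up, then back.

Call:
{"fn": "send_rows", "kwargs": {
  "targets": [
    {"offset": [0,0,0.6],"spin": 0},
    {"offset": [0,0,1.4],"spin": 0},
    {"offset": [0,0,2.2],"spin": 0},
    {"offset": [0,0,3.0],"spin": 0},
    {"offset": [0,0,3.8],"spin": 0},
    {"offset": [0,0,4.6],"spin": 0},
    {"offset": [0,0,5.2],"spin": 0}
  ]
}}

```text
time_s: 27.27
eef_pos: [767.1, -129.2, 231.8]
ee_rot: [0.002, 0.388, 0.922, 0.0]
force: [-0.0, 0.2, -0.6]
grip_width: 0.4
grip_force: 0.0
```

Call:
{"fn": "send_rows", "kwargs": {
  "targets": [
    {"offset": [-0.5,0.1,0.7],"spin": 0},
    {"offset": [-1.2,0.2,1.6],"spin": 0},
    {"offset": [-2.2,0.4,2.6],"spin": 0},
    {"offset": [-4,0.7,3.5],"spin": 0},
    {"offset": [-6,1,4.5],"spin": 0},
    {"offset": [-8,1.4,5],"spin": 0},
    {"offset": [-8,1.4,5],"spin": 0}
  ]
}}

```text
time_s: 27.85
eef_pos: [684.6, -114.3, 283.2]
ee_rot: [0.002, 0.388, 0.922, 0.0]
force: [0.3, 1.0, 0.4]
grip_width: 0.4
grip_force: 0.0
```

Call:
{"fn": "send_rows", "kwargs": {
  "targets": [
    {"offset": [-2,1,1],"spin": 0},
    {"offset": [-4,2,1],"spin": 0},
    {"offset": [-6,3,1],"spin": 0},
    {"offset": [-6,3,1],"spin": 0},
    {"offset": [-6,3,1],"spin": 0},
    {"offset": [-6,3,1],"spin": 0},
    {"offset": [-6,3,1],"spin": 0},
    {"offset": [-6,3,1],"spin": 0}
  ]
}}

```text
time_s: 28.52
eef_pos: [627.7, -85.6, 289.9]
ee_rot: [0.001, 0.388, 0.922, 0.0]
force: [0.3, 1.0, -0.9]
grip_width: 0.405
grip_force: 0.0
```

```bash
python3 - <<'E'
from h import *
np.set_printoptions(suppress=True,precision=1)
s=ctrl.sense();print(s["time_s"],s["eef_pos"],s["force"])
C=np.array([767,-129.1]);th=np.radians(44.3);e=np.array([np.cos(th),np.sin(th)]);h=np.array([e[1],-e[0]])
a,d=ctrl.capture("scene");P=cloud("scene",d);X=P[...,:2]-C;S=X@e;H=X@h
for lo in(55,80,110,140,165,190,215):
    k=(abs(S)<14)&(abs(H)<34)&(P[...,2]>lo)&(P[...,2]<lo+20)
    if k.sum(): print(lo,k.sum(),np.percentile(S[k],[3,97]),np.percentile(H[k],[3,50,97]))
u,v=map(int,w2px("scene",[767,-130,170]));cv2.imwrite("pics/near7.png",cv2.resize(a[v-50:v+50,u-50:u+50],(600,600),interpolation=2)[:,:,::-1])
E
```

```text
28.5167 [627.7 -85.6 289.9] [ 0.3  1.  -0.9]
55 43 [-8.8 13.7] [-27.  -24.9   5.6]
80 131 [-7.1  9.8] [-31.3  -8.7  13. ]
110 58 [-5.2  7.9] [-31.1 -24.4  11.9]
140 118 [-5.5  9.1] [-30.5 -16.3  21.4]
165 164 [-7.3 10.9] [-29.2 -12.7  20.7]
190 96 [-4.9  7.8] [-17.   -7.2   9.2]
215 98 [-5.6  8. ] [-11.6  -3.8   6.3]
```

View pics/near7.png

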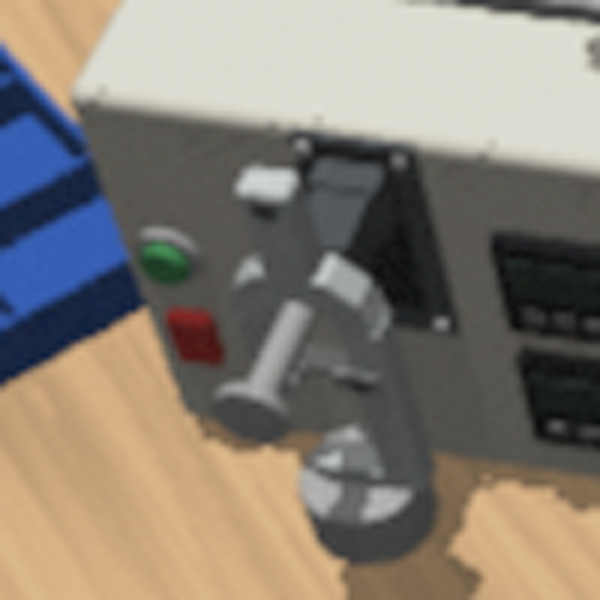

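The weight hangs plumb from the pin in the same place, with the latch shut (crop (335,370)) and the robot clear. Handing in.

```bash
python3 -c "
from rig import ctrl
print(ctrl.finish_job())"
```

```text
the job is handed in; nothing more can be done
None
```

The check weight hangs freely and plumb from the load pin, with the latch shut below it; the latch held a lift test of about 6 N, and I've handed the job in (no verdict came back).

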